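# Guard check on a sprung tester hood

### The job

Do the guard check on the bench tester: first log it by holding the code reader steady for a good second with its window looking down at the barcode label on the tester's console, about 10 cm above it, and stand the reader back in its cup. Then lift the spring-loaded hood by its handle until the red needle on its side points at the green block of the index flag, never running up to the flag's red block or letting the hood snap shut, and finish while still holding it there by the handle. Leave the index flag and everything else on the bench as they are.

Things in the scene. Friction and masses are not known exactly. Their poses are not given: they have to be found in the camera images.
- reader_mid (a point): middle of the grip of the code reader, a dark torch-shaped hand reader with two blue bands, 145 mm long, 0.2 kg, standing nose-down in its cup. Round barrel 39 mm in diameter from 56 to 132 mm above the nose; flared nose 58 mm wide. This point lies on its axis, 95 mm above the flat nose. Its z axis runs from nose to tail, up as it stands. Grasp it from above with any yaw
- reader_window (a point): centre of the reader's flat nose, the window it reads through; it looks along its own -z, straight down when the reader is upright. It reads labels 50 to 150 mm away that are within 15 mm of its axis
- cup_floor (a point): centre of the inner floor of the reader's round black cup, fixed to the bench, 8 mm above it; the inside is 78 mm wide, the rim 28 mm above this floor. The cup may be on the left or the right of the tester. The reader stands upright in it on its nose
- label (a point): centre of the barcode label, 52 x 72 mm, white with black bars, facing up, flat on the level top of the console 102 mm above the bench. The console is the grey part, 112 mm wide, at the right (-y) of the tester; nothing on it is higher than 120 mm. The point's x axis is the tester's: it points from the tester's front (with the handle, towards the robot) to the hinge
- handle_bar (a point): middle of the hood's handle: a black round bar, 12 mm in diameter and 120 mm long between its two posts, lying along the tester's y, 40 mm above the hood's flat top, 177 mm above the bench when the hood is shut. From above it is pinched with the fingers closing along the tester's x; the bar can turn between the fingers, so the gripper may stay upright. Axes turn with the hood
- hinge (a point): middle of the hood's hinge axis, fixed in the tester, 87 mm above the bench; its axes are the tester's (y is the hinge axis, x points to the rear, away from the handle). The handle bar's centre moves on a circle of radius 233 mm about this axis, starting 215 mm in front of it and 90 mm above it and going up and to the rear
- cover (a joint): opening angle of the clear blue-framed hood (rad): 0 shut, grows as the handle rises, up to 1.2. Its hinge springs and weight always pull it shut: 5 to 7 N straight up at the handle to start it, up to about 14 N at the highest marks; let go, it snaps shut
- needle_tip (a point): tip of the red needle that turns with the hood on its left (+y) flank, 140 mm from the hinge axis
- flag_mark (a point): middle of the inner edge of the green block on the index flag clamped to the graduated quadrant on the left flank, 140 mm from the hinge axis: the place where the needle tip must point. Its z axis points along the rim in the direction in which the needle rises. The green block reaches 10 mm along the rim to either side; the red block begins 24 mm further up
- flag (a joint): angle (rad) at which the index flag is clamped, between 0.42 and 0.75: the value of joint cover at which the needle points at the middle of the green block. It must not be shifted. The flag reaches out to 195 mm from the hinge axis and stands up to 275 mm above the bench, so carry things round the front of the tester, not across that flank
- bin_a: yellow parts bin with red parts, 140 x 100 x 70 mm, on the side of the tester where the cup is not; a bystander. Origin under its centre
- bin_b: yellow parts bin with brass parts, 140 x 100 x 70 mm, at the back left; a bystander. Origin under its centre
- grease_jar: small round jar, 62 mm in diameter, 60 mm tall, at the front right; a bystander. Origin under its centre
- screwdriver: green screwdriver lying on the bench in front of the tester; a bystander
- spray_can: blue spray can, 58 mm in diameter, 170 mm tall, at the right; a bystander. Origin under its centre
- spigot: turned steel spigot, 90 mm in diameter, 62 mm tall, at the front left; a bystander. Origin under its centre

How it is judged (in metres and radians):
On the way, in this order (a step that is already met when the one before it is completed fails the run):
1. the held reader looks down at the label from 50 to 150 mm, its axis within 15 mm of the label's centre, near upright and still, for 0.8 s (x of label in the frame of reader_window between -0.015 and 0.015 m and y of label in the frame of reader_window between -0.015 and 0.015 m and z of label in the frame of reader_window between -0.15 and -0.05 m and angle between reader_mid's own z axis and vertical below 0.5 rad and linear speed of reader below 0.03 m/s and angular speed of reader below 0.3 rad/s and contact force between the fingers and reader above 1 N), for 0.8 s.
2. the reader stands in its cup again, released and at rest (horizontal distance between reader_window and cup_floor below 0.014 m and distance between reader_window and cup_floor below 0.016 m and angle between reader_mid's own z axis and vertical below 0.1 rad and linear speed of reader below 0.02 m/s and contact force between the fingers and reader below 0.1 N), for 0.2 s.
At the end, for the whole second after the job is handed in: The fingers hold the hood by its handle bar (cover_c5), at rest, with the needle tip within 10 mm (about 4 degrees) of the middle of the green block, and the reader stands upright in its cup (z of needle_tip in the frame of flag_mark between -0.01 and 0.01 m and value of joint cover above 0.3 rad and velocity of joint cover between -0.08 and 0.08 rad/s and contact force between the fingers and cover_c5 above 2 N and horizontal distance between reader_window and cup_floor below 0.014 m and distance between reader_window and cup_floor below 0.016 m and angle between reader_mid's own z axis and vertical below 0.1 rad); the arm keeps its last pose, push and grip.
It fails at once if the needle runs up to the red block of the flag (24 mm past the middle of the green one) (z of needle_tip in the frame of flag_mark above 0.024 m).
It fails at once if the hood snaps shut (closes faster than 1.5 rad/s) (velocity of joint cover below -1.5 rad/s).
It fails at once if the index flag is shifted by more than 6 mm (distance of flag_mark from where it was at the start of the episode above 0.006 m).
It fails at once if the reader is tipped over (angle between reader_mid's own z axis and vertical above 1 rad).
It fails at once if a bystander is moved by more than 20 mm (distance of any of bin_a, bin_b, grease_jar, screwdriver, spray_can, spigot from where it was at the start of the episode above 0.02 m).
It also fails if it takes over 72 s, if anything falls off the work surface, if the arm or the gripper's body presses on something with over 40 N, if the wrist force passes 120 N, or if a joint passes its speed limit or range.

### The arm

A 6-joint arm with a two-finger parallel gripper is mounted at the origin on the work surface. World frame = base frame: x ahead of the robot, y to its left, z up, the work surface at z = 0. Lengths are in mm, angles in degrees, forces in N, time in s.
With the tool pointing down it reaches from about 300 to 850 mm from the base axis. Payload 4.2 kg.
Tool frame: the origin (TCP) lies midway between the tips of the shut fingers; the grasp point (between the pads) lies 19 mm behind it; y points along the fingers, z is the direction in which the jaws open and shut, and the axes are right-handed (so a half turn about y gives the same grasp; the last joint's range is limited). The gripper opens to 91 mm and grips with 3 to 60 N. Pads are 32 mm wide; open, the fingers measure 118 mm over their backs; the gripper's body (76 mm by 178 mm) begins 60 mm behind the grasp point.
Start: joints at [68.01, 18.312, 89.639, -0, 72.044, -1.146], TCP at [204.604, 537.383, 213.976] pointing down, gripper open.
Joint ranges: [-177.97, 177.97], [-48.28, 115.42], [12.27, 149.76], [-77.06, 257.06], [2.81, 150.46], [-146.56, 146.56]. Speed limits (degrees/s): [147.25, 147.25, 180, 180, 180, 180].

### API

Orientations are given as [roll, pitch, yaw] about the fixed x, y, z axes, in that order (R = Rz(yaw) Ry(pitch) Rx(roll)).
In Python, from workcell import env gives the robot as it stands.
- The arm moves only by the shell command python3 -m handwheel 'ROWS' [FORCE]. ROWS is JSON, a list of rows, each a list of 3 entries, a list of its own where there are three numbers: the opening, from 0 (shut) to 1 (fully open), then the shift along the tool's x, y, z in mm, then the turn, a rotation vector about the tool's x, y, z in degrees. A call has exactly 10 rows; each row shifts and turns the commanded pose from where the row before left it, along the tool's axes as they then stand; what a row does not reach is not made up. A row lasts 1/12 s, in which the tool goes at most 41.7 mm and 7.16 degrees, less where a joint would pass 70% of its speed; a pose out of reach is approached as far as the arm can. A call is refused whole if a number of a shift passes 41.7 or a number of a turn 7.16, either way. A call with a gripper value outside its range is refused whole. The fingers move at their own pace and stop on an object; FORCE is the grip in N (left out, the last holds). Time passes only in rows, so rows that do not move let the fingers close, or fill a call up. It gives the time, the measured TCP pose, the force and the opening at its end, in the units of the state.
- env.state(): the state, without advancing time (a new reading comes with each control period).
- env.grab_frame(name): name is "side" or "top" or "wrist"; returns the picture (400x640x3 uint8, red, green, blue); there is no depth.
- env.camera_info(name): a dict with "fx", "fy", "cx", "cy" (pixels), "k1" (the pictures are not rectified: a ray, as slopes to the right and down, at radius r is drawn at 1 + k1 r^2 times it, then the intrinsics apply), "camera_from_world" (4x4, takes a point from world to camera coordinates); the wrist camera has in their place "mount" (4x4, takes a point from camera to tool coordinates, whose origin is the TCP and whose axes are the tool frame's). Camera axes: x right, y down, z forward; pixel columns grow to the right and rows downward; lengths in mm; the calibration is good to about 2 mm. A picture is of the moment at which its call begins: read the wrist's pose just before it. camera_info takes no time and is no camera call.
- env.job_done(): hands the job in, once; it reports no verdict.
Trained networks look in the newest picture that a camera, given by its name, has taken for a name from the list of things; names that differ only in an ending like _2 or _b are one class to them, and where a whole thing is asked for, a point or a joint stands for the part that bears it (a point fixed in the world has none). Each returns a list of dicts, best first, with "p" (0 to 1); they miss things now and then, are a little off and sometimes report something else, mostly with a low value. They report only what shows in the picture. A call takes as long as a camera call.
- env.masks_of(camera, label): "region" (400x640 bool, what is visible of it) and "location" ([column, row] in pixels, amid what is visible of it).
The state is a dict: "time_s": time; "qpos": joint angles; "qvel": joint speeds; "effort": joint torques, N m; "ee_pos": TCP position; "ee_rot": TCP orientation; "force": force on the tool from outside, world axes, zero at the start; "torque": the same for the moment, N m; "gripper_width": finger opening in mm.
Only numpy, scipy, OpenCV 4.12 (cv2) and the standard library are available. Lean on these libraries where they do the work, as an engineer would, in place of code of your own. Each camera call takes 0.05 s, during which the arm holds its last target.

## Working session

There is one attempt and no reset: what is moved stays moved. The work goes in short steps, Python scripts to look and compute and a shell command to move; the robot and the scene stay as the last step left them, time stands still between calls to the robot, and variables do not carry over. Pictures are saved under pics/ and viewed, and the job is handed in when it is done.

```bash
ls; mkdir -p pics; cat > h.py <<'E'
import numpy as np,cv2
from workcell import env
def save(cam,name):
    im=env.grab_frame(cam); cv2.imwrite('pics/'+name,cv2.cvtColor(im,cv2.COLOR_RGB2BGR)); return im
def Rrpy(e):
    from scipy.spatial.transform import Rotation as R
    return R.from_euler('xyz',e,degrees=True).as_matrix()
def cam_pose(cam,st=None):
    i=env.camera_info(cam)
    if 'mount' in i:
        st=st or env.state(); T=np.eye(4);T[:3,:3]=Rrpy(st['ee_rot']);T[:3,3]=st['ee_pos']
        return T@np.array(i['mount']),i
    return np.linalg.inv(np.array(i['camera_from_world'])),i
def ray(cam,px,st=None):
    T,i=cam_pose(cam,st)
    d=np.array([(px[0]-i['cx'])/i['fx'],(px[1]-i['cy'])/i['fy']]);u=d.copy()
    for _ in range(20): u=d/(1+i['k1']*(u@u))
    v=T[:3,:3]@np.array([u[0],u[1],1]); return T[:3,3],v/np.linalg.norm(v)
def at_z(cam,px,z,st=None):
    o,v=ray(cam,px,st); return o+v*(z-o[2])/v[2]
def proj(cam,P,st=None):
    T,i=cam_pose(cam,st); p=np.linalg.inv(T)@np.append(P,1); u=p[:2]/p[2]; u=u*(1+i['k1']*(u@u))
    return np.array([u[0]*i['fx']+i['cx'],u[1]*i['fy']+i['cy']])
def tri(obs):
    A=np.zeros((3,3));b=np.zeros(3)
    for o,v in obs:
        M=np.eye(3)-np.outer(v,v);A+=M;b+=M@o
    p=np.linalg.solve(A,b); return p,[np.linalg.norm((np.eye(3)-np.outer(v,v))@(p-o)) for o,v in obs]
E
python3 - <<'E'
from h import *
s=env.state();print({k:np.round(v,2) for k,v in s.items()})
for c in('top','side','wrist'):
    save(c,c+'0.png')
    T,i=cam_pose(c);print(c,np.round(T[:3],2).tolist(),i['fx'],i['k1'])
for c in('top','side'):
    for n in('reader_mid','reader_window','label','handle_bar','needle_tip','flag_mark','cup_floor','hinge'):
        try: r=env.masks_of(c,n)
        except Exception as e: print(c,n,e);continue
        for d in r[:2]: print(c,n,round(d['p'],2),np.round(d['location'],1),d['region'].sum())
E
```

```text
pics
{'time_s': np.float64(0.0), 'qpos': array([68.01, 18.35, 89.71, -0.  , 72.04, -1.15]), 'qvel': array([-0.06, -0.11,  0.06, -0.09,  0.06,  0.04]), 'effort': array([ -0.  , -41.25, -23.2 ,   0.07,   0.05,  -0.  ]), 'ee_pos': array([204.43, 536.91, 213.13]), 'ee_rot': array([-90.1 ,   0.  , -20.84]), 'force': array([-0.35,  0.6 , -0.12]), 'torque': array([ 0.05, -0.02,  0.01]), 'gripper_width': np.float64(91.34)}
top [[0.02, -0.99, 0.11, 410.57], [-1.0, -0.02, 0.01, -5.18], [-0.01, -0.11, -0.99, 1218.83]] 416.649866299071 -0.07237412415330548
side [[0.9, -0.3, 0.31, 110.45], [-0.43, -0.62, 0.66, -936.25], [-0.01, -0.73, -0.69, 1089.88]] 436.6374795933327 -0.022377161096651957
wrist [[0.36, 0.91, 0.22, 142.25], [0.93, -0.35, -0.09, 561.45], [-0.0, 0.24, -0.97, 383.88]] 312.77153819779727 -0.057012119279061704
top reader_window 0.69 [168.3 227.3] 484
top label 0.76 [307.6 161.5] 15231
top handle_bar 0.62 [289.4 159.3] 10055
top needle_tip 0.96 [292.  160.5] 10194
top flag_mark 0.62 [227.4 162.3] 252
top cup_floor 0.68 [186.  232.1] 851
top hinge 0.86 [308.  161.9] 15328
side reader_mid 0.8 [245.8 157.1] 360
side reader_mid 0.43 [340.3 210.2] 10323
side reader_window 0.53 [248.5 153.4] 358
side reader_window 0.46 [305.2 147.7] 253
side label 0.79 [339.  206.7] 10391
side handle_bar 0.88 [333.5 189.5] 5131
side needle_tip 0.57 [331.4 187.7] 5224
side flag_mark 0.75 [307.6 147.5] 210
side flag_mark 0.56 [432.5 288.7] 1045
side cup_floor 0.56 [248.7 174. ] 423
side hinge 0.66 [345.  209.1] 10431
side hinge 0.42 [278.4 231.1] 227
```

View pics/top0.png

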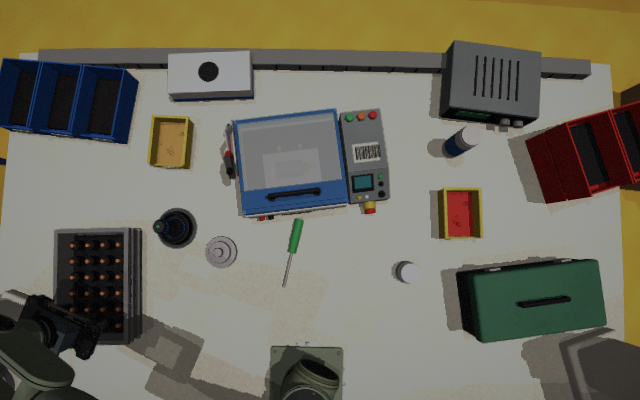

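View pics/side0.png

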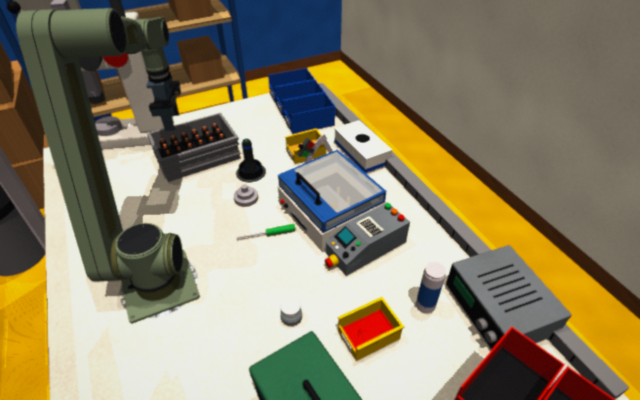

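View pics/wrist0.png

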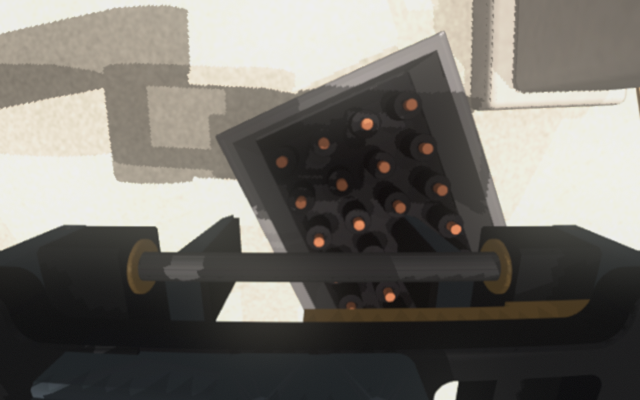

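The top picture shows the cup and reader at (175,228), the label at (367,152), the handle bar at (293,194) and the flag at about (229,155). The cup is on the left. I'll zoom in for precise pixels.

```bash
python3 - <<'E'
import cv2
a=cv2.imread('pics/top0.png');cv2.imwrite('pics/tz.png',cv2.resize(a[95:255,140:400],None,fx=3,fy=3,interpolation=cv2.INTER_CUBIC))
a=cv2.imread('pics/side0.png');cv2.imwrite('pics/sz.png',cv2.resize(a[125:285,225:425],None,fx=3.7,fy=3.7,interpolation=cv2.INTER_CUBIC))
E
```

```text
(no output)
```

View pics/tz.png

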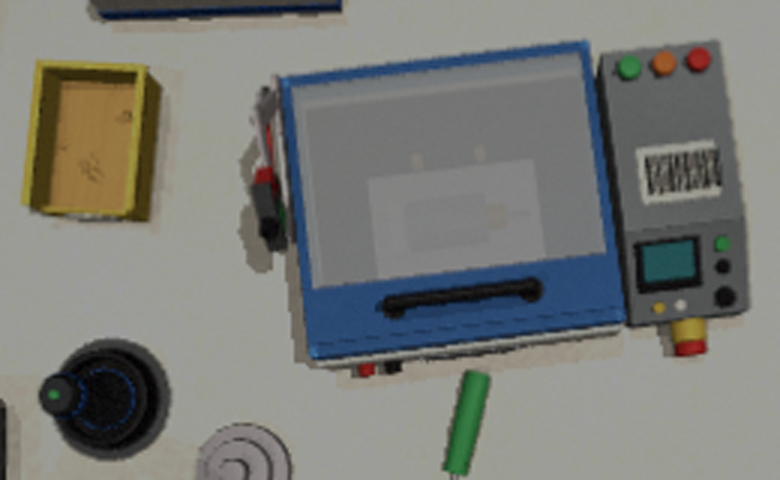

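View pics/sz.png

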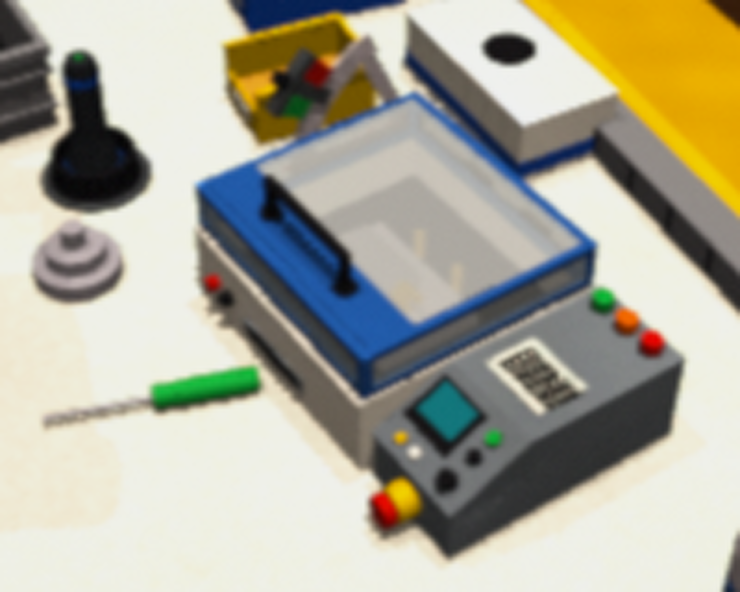

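```bash
python3 - <<'E'
from h import *
t=lambda x,y:(140+(x+.5)/3-.5,95+(y+.5)/3-.5)
s=lambda x,y:(225+(x+.5)/3.7-.5,125+(y+.5)/3.7-.5)
p=lambda *a:print(*[np.round(x,1) for x in a])
p('label top',at_z('top',t(680,171),102),'side',at_z('side',s(543,376),102))
p('bar L',at_z('top',t(393,305),177),'R',at_z('top',t(533,288),177))
p('bar side',at_z('side',s(270,183),177),at_z('side',s(346,258),177))
p('tail top',at_z('top',t(55,395),153),'side',at_z('side',s(79,55),153))
p('cup rim top',at_z('top',t(109,399),20),'side',at_z('side',s(95,172),20))
p('hood top rear corners',at_z('top',t(280,77),137),at_z('top',t(588,42),137),'front',at_z('top',t(312,352),137),at_z('top',t(624,320),137))
p('console front/rear outer',at_z('top',t(720,42),102),at_z('top',t(748,310),95))
p('flag tri',*tri([ray('top',t(270,228)),ray('side',s(280,88))]))
p('green',*tri([ray('top',t(284,230)),ray('side',s(296,103))]))
p('red',*tri([ray('top',t(264,176)),ray('side',s(317,70))]))
E
```

```text
Traceback (most recent call last):
numpy._core._exceptions._UFuncNoLoopError: ufunc 'multiply' did not contain a loop with signature matching types (dtype('<U9'), dtype('float64')) -> None
```

```bash
python3 - <<'E'
from h import *
t=lambda x,y:(140+(x+.5)/3-.5,95+(y+.5)/3-.5)
s=lambda x,y:(225+(x+.5)/3.7-.5,125+(y+.5)/3.7-.5)
p=lambda *a:print(*[x if isinstance(x,str) else np.round(x,1) for x in a])
p('label top',at_z('top',t(680,171),102),'side',at_z('side',s(543,376),102))
p('bar L',at_z('top',t(393,305),177),'R',at_z('top',t(533,288),177))
p('bar side',at_z('side',s(270,183),177),at_z('side',s(346,258),177))
p('tail top',at_z('top',t(55,395),153),'side',at_z('side',s(79,55),153))
p('cup rim top',at_z('top',t(109,399),20),'side',at_z('side',s(95,172),20))
p('hood top rear corners',at_z('top',t(280,77),137),at_z('top',t(588,42),137),'front',at_z('top',t(312,352),137),at_z('top',t(624,320),137))
p('console front/rear outer',at_z('top',t(720,42),102),at_z('top',t(748,310),95))
p('flag tri',*tri([ray('top',t(270,228)),ray('side',s(280,88))]))
p('green',*tri([ray('top',t(284,230)),ray('side',s(296,103))]))
p('red',*tri([ray('top',t(264,176)),ray('side',s(317,70))]))
E
```

```text
label top [ 648.7 -151.8  102. ] side [ 653.8 -154.2  102. ]
bar L [513.2  97.9 177. ] R [530.1 -19.2 177. ]
bar side [516.4  97.3 177. ] [534.1 -22.  177. ]
tail top [431.4 389.8 153. ] side [435.9 395.  153. ]
cup rim top [431.6 385.6  20. ] side [428.7 373.7  20. ]
hood top rear corners [719.3 209.6 137. ] [756.7 -64.5 137. ] front [474.6 171.1 137. ] [508.4 -99.3 137. ]
console front/rear outer [ 770.8 -188.3  102. ] [ 523.6 -215.2   95. ]
flag tri [573.2 201.  194.2] [0.5 0.5]
green [578.7 190.1 181.4] [4.6 4.6]
red [615.6 207.7 197.1] [1.5 1.5]
```

Position estimates, with top and side agreeing within a few mm:
- Reader axis: about (432, 389).
- Label: about (650, -153).
- Handle: about (522, 39).
- Tester yaw: about 8.2°.

I'll turn the tool to yaw -81.8° so the jaws close along the tester's x.

```bash
python3 -m handwheel '[[1,[0,0,0],[0,6.8,0]],[1,[0,0,0],[0,6.8,0]],[1,[0,0,0],[0,6.8,0]],[1,[0,0,0],[0,6.8,0]],[1,[0,0,0],[0,6.8,0]],[1,[0,0,0],[0,6.8,0]],[1,[0,0,0],[0,6.8,0]],[1,[0,0,0],[0,6.8,0]],[1,[0,0,0],[0,6.6,0]],[1,[0,0,0],[0,0,0]]]'
cat > go.py <<'E'
import sys
from h import *
s=env.state();R=Rrpy(s['ee_rot']);print('ee',np.round(s['ee_pos'],1),np.round(s['ee_rot'],1),'F',np.round(s['force'],1),'w',round(float(s['gripper_width']),1),'t',round(s['time_s'],2),'q',np.round(s['qpos'],0))
if len(sys.argv)>3:
    d=np.array([float(a) for a in sys.argv[1:4]])-s['ee_pos'];print('tool shift',np.round(R.T@d,1))
E
python3 go.py 432 389 214
```

```text
time_s: 1.78
ee_pos: [204.6, 537.4, 214.0]
ee_rot: [-90.0, 0.0, -81.9]
force: [-1.0, 0.1, 0.7]
gripper_width: 91.0
ee [204.6 537.4 214. ] [-90.    0.  -81.9] F [-1.   0.1  0.7] w 91.0 t 1.78 q [68. 18. 90. -0. 72. 60.]
tool shift [178.8  -0.  204.3]
```

```bash
python3 -m handwheel '[[1,[20,-4,22.7],[0,0,0]],[1,[20,-4,22.7],[0,0,0]],[1,[20,-4,22.7],[0,0,0]],[1,[20,-4,22.7],[0,0,0]],[1,[20,-4,22.7],[0,0,0]],[1,[20,-4,22.7],[0,0,0]],[1,[20,-4,22.7],[0,0,0]],[1,[20,-4,22.7],[0,0,0]],[1,[18.8,0,22.7],[0,0,0]],[1,[0,0,0],[0,0,0]]]'
python3 - <<'E'
from h import *
s=env.state();save('wrist','w1.png');save('side','s1.png')
for n in('reader_mid','reader_window','cup_floor'):
    for c in ('wrist','side'):
        for d in env.masks_of(c,n)[:2]: print(c,n,round(d['p'],2),np.round(d['location'],1),d['region'].sum())
print(proj('wrist',[432,389,153],s),proj('wrist',[432,389,36],s),proj('wrist',[432,389,8],s))
E
python3 go.py
```

```text
time_s: 2.62
ee_pos: [436.4, 386.8, 246.1]
ee_rot: [-89.8, -0.1, -81.9]
force: [-0.2, -0.1, -0.7]
gripper_width: 91.2
wrist reader_mid 0.79 [312.9 184.9] 2380
side reader_mid 0.81 [246.8 157.6] 363
wrist reader_window 0.92 [319.1 182.4] 2440
side reader_window 0.65 [250.6 153.2] 337
side reader_window 0.51 [431.3 287.7] 1024
wrist cup_floor 0.77 [319.7 151.8] 3774
side cup_floor 0.75 [250.  175.5] 385
side cup_floor 0.51 [247.1 155.4] 381
[313.3306068  201.51536633] [314.67109327 178.83309993] [314.88247009 175.26169073]
ee [431.4 390.  246. ] [-90.    0.  -81.7] F [ 0.8 -0.7  0.4] w 91.4 t 3.02 q [41. 18. 86.  0. 77. 33.]
```

View pics/w1.png

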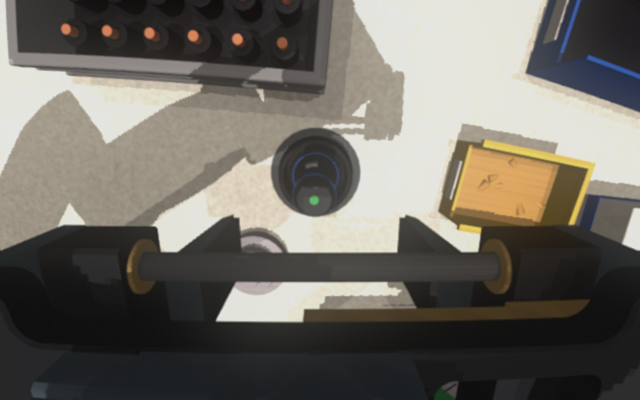

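```bash
python3 - <<'E'
from h import *
import cv2
p=lambda *a:print(*[x if isinstance(x,str) else np.round(x,1) for x in a])
p('tail',at_z('wrist',(314.2,200.5),153)); p('cup',at_z('wrist',(316,172),36),at_z('wrist',(316,172),0))
p('L,R,T,B',at_z('wrist',(272,172),36),at_z('wrist',(360,172),36),at_z('wrist',(316,128),36),at_z('wrist',(316,216),36))
a=cv2.imread('pics/w1.png');cv2.imwrite('pics/w1z.png',cv2.resize(a[115:235,255:375],None,fx=5,fy=5,interpolation=cv2.INTER_CUBIC))
E
```

```text
tail [427.3 393.4 153. ]
cup [426.7 401.1  36. ] [427.1 395.8   0. ]
L,R,T,B [373.3 393.4  36. ] [480.1 408.9  36. ] [419.3 453.3  36. ] [434.6 345.6  36. ]
```

View pics/w1z.png

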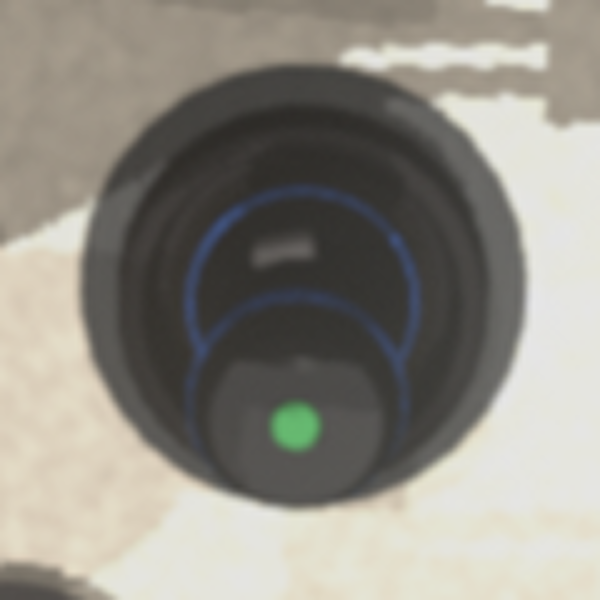

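```bash
python3 - <<'E'
from h import *
s=env.state();im=save('wrist','w2.png')
a=cv2.cvtColor(im,cv2.COLOR_RGB2BGR);cv2.imwrite('pics/w2z.png',cv2.resize(a[115:235,255:375],None,fx=5,fy=5,interpolation=cv2.INTER_CUBIC))
g=(im[...,1].astype(int)-im[...,0]>50)&(im[...,1].astype(int)-im[...,2]>30);g[:115]=0;g[235:]=0
ys,xs=np.nonzero(g);c=(xs.mean(),ys.mean());print(c,len(xs),at_z('wrist',c,153,s))
for d in env.masks_of('wrist','cup_floor')[:1]:
    ys,xs=np.nonzero(d['region']);c2=((xs.min()+xs.max())/2,(ys.min()+ys.max())/2);print(c2,xs.min(),xs.max(),ys.min(),ys.max(),at_z('wrist',c2,0,s),at_z('wrist',c2,36,s))
E
python3 go.py
```

```text
(np.float64(319.64516129032256), np.float64(204.5)) 62 [432.46585319 390.50478264 153.        ]
(np.float64(319.0), np.float64(173.5)) 276 362 132 215 [431.41418103 394.41897426   0.        ] [430.61364766 399.80333729  36.        ]
ee [431.6 389.8 246. ] [-90.    0.  -81.8] F [ 0.3  0.4 -0.3] w 91.0 t 3.12 q [41. 18. 86.  0. 77. 33.]
```

View pics/w2z.png

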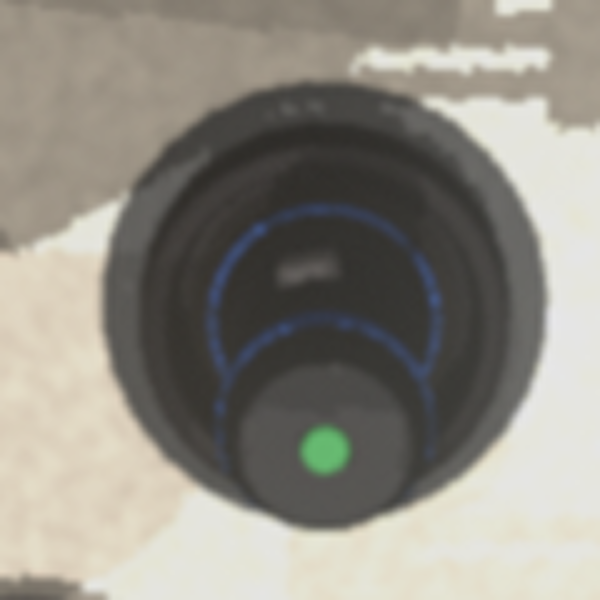

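The stationary wrist view puts the tail's green spot at (319.6,204.5), i.e. (432.5, 390.5). The cup base centre is at about (320,175), i.e. (432, 392). The reader stands upright under the TCP, so I descend 156 mm.

```bash
python3 -m handwheel '[[1,[-0.5,16,1],[0,0,0]],[1,[0,18,0],[0,0,0]],[1,[0,18,0],[0,0,0]],[1,[0,18,0],[0,0,0]],[1,[0,18,0],[0,0,0]],[1,[0,18,0],[0,0,0]],[1,[0,18,0],[0,0,0]],[1,[0,16,0],[0,0,0]],[1,[0,12,0],[0,0,0]],[1,[0,4,0],[0,0,0]]]' 25
python3 -m handwheel '[[1,[0,0,0],[0,0,0]],[0,[0,0,0],[0,0,0]],[0,[0,0,0],[0,0,0]],[0,[0,0,0],[0,0,0]],[0,[0,0,0],[0,0,0]],[0,[0,0,0],[0,0,0]],[0,[0,0,0],[0,0,0]],[0,[0,0,0],[0,0,0]],[0,[0,0,0],[0,0,0]],[0,[0,0,0],[0,0,0]]]' 25
python3 go.py
```

```text
time_s: 3.95
ee_pos: [431.8, 389.4, 88.0]
ee_rot: [-90.2, -0.1, -81.8]
force: [-0.1, -0.7, 0.1]
gripper_width: 91.0
time_s: 4.78
ee_pos: [433.0, 389.9, 90.0]
ee_rot: [-90.0, -0.0, -81.8]
force: [-1.2, -0.8, 0.3]
gripper_width: 38.5
ee [433.  389.9  90. ] [-90.   -0.  -81.8] F [-1.2 -0.8  0.3] w 38.5 t 4.78 q [41. 25. 99.  0. 56. 33.]
```

Gripped at 38.5 mm, which matches the 39 mm barrel. Lifting.

```bash
python3 -m handwheel '[[0,[0,-8,0],[0,0,0]],[0,[0,-16,0],[0,0,0]],[0,[0,-22,0],[0,0,0]],[0,[0,-25,0],[0,0,0]],[0,[0,-25,0],[0,0,0]],[0,[0,-25,0],[0,0,0]],[0,[0,-25,0],[0,0,0]],[0,[0,-22,0],[0,0,0]],[0,[0,-16,0],[0,0,0]],[0,[0,-9,0],[0,0,0]]]'
python3 go.py 430 -110 283; python3 go.py 649 -153 283
```

```text
time_s: 5.62
ee_pos: [433.5, 390.4, 285.7]
ee_rot: [-89.8, 0.1, -81.8]
force: [0.6, 0.8, -1.6]
gripper_width: 38.1
ee [433.5 390.4 285.7] [-89.8   0.1 -81.8] F [ 0.6  0.8 -1.6] w 38.1 t 5.62 q [41. 17. 81.  0. 82. 33.]
tool shift [494.8   1.4 -74.5]
ee [433.5 390.4 285.7] [-89.8   0.1 -81.8] F [ 0.6  0.8 -1.6] w 38.1 t 5.62 q [41. 17. 81.  0. 82. 33.]
tool shift [568.4   1.9 136.2]
```

```bash
python3 -m handwheel '[[0,[10,0,-2],[0,0,0]],[0,[20,0,-3],[0,0,0]],[0,[28,0,-4],[0,0,0]],[0,[30,0,-4],[0,0,0]],[0,[30,0,-4],[0,0,0]],[0,[30,0,-4],[0,0,0]],[0,[30,0,-4],[0,0,0]],[0,[30,0,-4],[0,0,0]],[0,[30,0,-4],[0,0,0]],[0,[30,0,-4],[0,0,0]]]'
python3 -m handwheel '[[0,[30,0,-4],[0,0,0]],[0,[30,0,-4],[0,0,0]],[0,[30,0,-4],[0,0,0]],[0,[30,0,-4],[0,0,0]],[0,[30,0,-4],[0,0,0]],[0,[27,0,-4],[0,0,0]],[0,[22,0,-4],[0,0,0]],[0,[16,0,-4],[0,0,0]],[0,[10,0,-3],[0,0,0]],[0,[4,0,-2],[0,0,0]]]'
python3 go.py 649 -153 283
```

```text
time_s: 6.45
ee_pos: [432.9, 117.2, 281.5]
ee_rot: [-90.2, -0.0, -81.8]
force: [0.3, -0.3, -2.3]
gripper_width: 38.3
time_s: 7.28
ee_pos: [429.1, -113.7, 281.8]
ee_rot: [-90.1, 0.0, -82.0]
force: [0.5, 0.4, -1.3]
gripper_width: 38.7
ee [ 429.1 -113.7  281.8] [-90.1   0.  -82. ] F [ 0.5  0.4 -1.3] w 38.7 t 7.28 q [-16.   4.  98.  -0.  78. -24.]
tool shift [ 69.7  -1.8 212.2]
```

```bash
python3 -m handwheel '[[0,[4,0,8],[0,0,0]],[0,[10,0,18],[0,0,0]],[0,[13,0,26],[0,0,0]],[0,[15,0,30],[0,0,0]],[0,[15,0,30],[0,0,0]],[0,[15,0,30],[0,0,0]],[0,[13,0,28],[0,0,0]],[0,[10,0,20],[0,0,0]],[0,[8,0,12],[0,0,0]],[0,[3,0,5],[0,0,0]]]'
python3 -m handwheel '[[0,[0,0,0],[0,0,0]],[0,[0,0,0],[0,0,0]],[0,[0,0,0],[0,0,0]],[0,[0,0,0],[0,0,0]],[0,[0,0,0],[0,0,0]],[0,[0,0,0],[0,0,0]],[0,[0,0,0],[0,0,0]],[0,[0,0,0],[0,0,0]],[0,[0,0,0],[0,0,0]],[0,[0,0,0],[0,0,0]]]'
python3 - <<'E'
from h import *
s=env.state();save('wrist','w3.png');save('side','s3.png')
print(proj('wrist',[649,-153,102],s))
E
python3 go.py 650 -153 283
```

```text
time_s: 8.12
ee_pos: [652.8, -187.4, 280.9]
ee_rot: [-90.0, 0.1, -81.8]
force: [-1.3, 0.0, -3.0]
gripper_width: 38.6
time_s: 8.95
ee_pos: [650.3, -188.0, 283.0]
ee_rot: [-90.0, 0.0, -81.8]
force: [-0.5, -0.2, -0.5]
gripper_width: 38.3
[321.69455834 155.13293733]
ee [ 650.3 -188.   282.9] [-90.    0.  -81.8] F [-0.1  0.6 -1.2] w 38.3 t 9.05 q [-17.  26.  67.   0.  86. -25.]
tool shift [-34.7  -0.1   4.7]
```

View pics/w3.png

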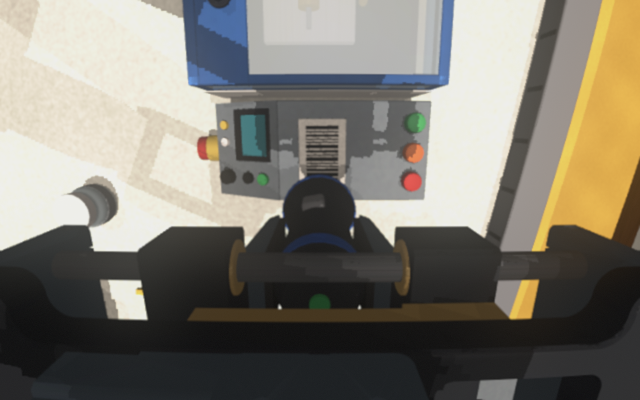

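View pics/s3.png

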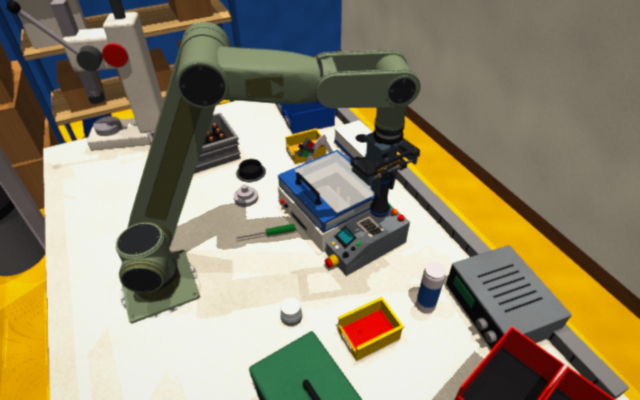

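The wrist view shows the label at columns 299–346 from row 119 down. Its centre is near (322,152), against a predicted (321.7,155). Moving over it and holding.

```bash
python3 -m handwheel '[[0,[-2,0,0.5],[0,0,0]],[0,[-5,0,0.7],[0,0,0]],[0,[-6,0,0.7],[0,0,0]],[0,[-6,0,0.7],[0,0,0]],[0,[-6,0,0.7],[0,0,0]],[0,[-5,0,0.7],[0,0,0]],[0,[-4,0,0.5],[0,0,0]],[0,[-2,0,0.4],[0,0,0]],[0,[-0.2,0,0],[0,0,0]],[0,[0,0,0],[0,0,0]]]'
python3 -m handwheel '[[0,[0,0,0],[0,0,0]],[0,[0,0,0],[0,0,0]],[0,[0,0,0],[0,0,0]],[0,[0,0,0],[0,0,0]],[0,[0,0,0],[0,0,0]],[0,[0,0,0],[0,0,0]],[0,[0,0,0],[0,0,0]],[0,[0,0,0],[0,0,0]],[0,[0,0,0],[0,0,0]],[0,[0,0,0],[0,0,0]]]'
python3 - <<'E'
from h import *
s=env.state()
for c in('wrist','side','top'): 
  im=save(c,c[0]+'4.png')
a=cv2.imread('pics/s4.png');cv2.imwrite('pics/s4z.png',cv2.resize(a[125:285,300:460],None,fx=3.7,fy=3.7,interpolation=cv2.INTER_CUBIC))
# where nose is expected / axis foot on label
for c in('side','top'):print(c,proj(c,np.array([s['ee_pos'][0],s['ee_pos'][1],202])),proj(c,np.array([s['ee_pos'][0],s['ee_pos'][1],102])))
E
python3 go.py 650 -151.5 283
```

```text
time_s: 9.88
ee_pos: [650.1, -151.4, 283.0]
ee_rot: [-90.0, -0.0, -81.8]
force: [0.3, -0.7, -2.0]
gripper_width: 38.6
time_s: 10.72
ee_pos: [650.1, -151.5, 282.9]
ee_rot: [-90.0, 0.0, -81.8]
force: [0.3, -1.2, -2.1]
gripper_width: 38.2
side [372.22175605 202.72856621] [369.91390869 226.07335958]
top [371.50695622 142.82993714] [366.21742413 151.15857357]
ee [ 650.1 -151.5  282.9] [-90.    0.  -81.8] F [-0.7 -0.4 -2.8] w 38.5 t 10.87 q [-14.  25.  69.   0.  86. -22.]
tool shift [ 0.  -0.1 -0.1]
```

View pics/s4z.png

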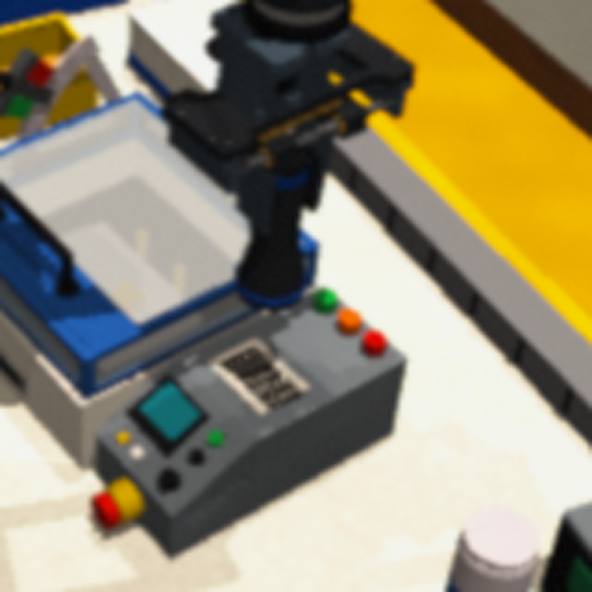

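View pics/w4.png

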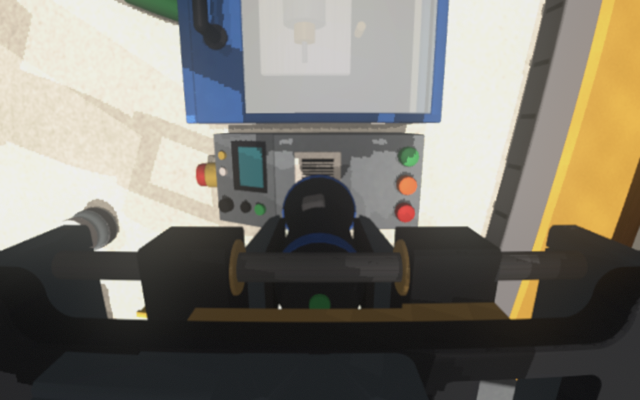

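```bash
python3 - <<'E'
from h import *
a=at_z('wrist',(317,151),102);Y=np.array([-.143,.99,0]);print(a,a-36*Y, at_z('side',(370.6,226.4),102))
E
python3 -m handwheel '[[0,[0,0,0],[0,0,0]],[0,[0,0,0],[0,0,0]],[0,[0,0,0],[0,0,0]],[0,[0,0,0],[0,0,0]],[0,[0,0,0],[0,0,0]],[0,[0,0,0],[0,0,0]],[0,[0,0,0],[0,0,0]],[0,[0,0,0],[0,0,0]],[0,[0,0,0],[0,0,0]],[0,[0,0,0],[0,0,0]]]'
```

```text
[ 642.95643753 -112.63025158  102.        ] [ 648.10443753 -148.27025158  102.        ] [ 651.26453649 -153.63879588  102.        ]
time_s: 11.7
ee_pos: [650.0, -151.5, 282.9]
ee_rot: [-90.0, 0.0, -81.8]
force: [-0.5, 0.7, -1.8]
gripper_width: 38.4
```

The three estimates place the label within about 4 mm of the reader's axis, and it was held still for about 1.8 s. Returning by the same route.

```bash
python3 -m handwheel '[[0,[-4,0,-8],[0,0,0]],[0,[-8,0,-20],[0,0,0]],[0,[-8,0,-28],[0,0,0]],[0,[-8,0,-31],[0,0,0]],[0,[-8,0,-31],[0,0,0]],[0,[-8,0,-31],[0,0,0]],[0,[-10,0,-29],[0,0,0]],[0,[-18,0,-20],[0,0,0]],[0,[-26,0,-10],[0,0,0]],[0,[-30,0,2],[0,0,0]]]'
python3 -m handwheel '[[0,[-30,0,4],[0,0,0]],[0,[-30,0,4],[0,0,0]],[0,[-30,0,4],[0,0,0]],[0,[-30,0,4],[0,0,0]],[0,[-30,0,4],[0,0,0]],[0,[-30,0,4],[0,0,0]],[0,[-30,0,4],[0,0,0]],[0,[-30,0,4],[0,0,0]],[0,[-25,0,4],[0,0,0]],[0,[-20,0,3],[0,0,0]]]'
python3 go.py 432.5 391 283
```

```text
time_s: 12.53
ee_pos: [424.4, -54.1, 283.3]
ee_rot: [-90.0, -0.0, -82.0]
force: [1.1, 0.4, -2.9]
gripper_width: 38.3
time_s: 13.37
ee_pos: [425.2, 235.4, 283.2]
ee_rot: [-90.0, 0.0, -81.8]
force: [-0.1, -0.3, -2.6]
gripper_width: 38.5
ee [425.2 235.4 283.2] [-90.    0.  -81.8] F [-0.1 -0.3 -2.6] w 38.5 t 13.37 q [28.  8. 94.  0. 78. 19.]
tool shift [-152.9    0.3   29.6]
```

```bash
python3 -m handwheel '[[0,[-24,0,4],[0,0,0]],[0,[-26,0,5],[0,0,0]],[0,[-26,0,5],[0,0,0]],[0,[-24,0,5],[0,0,0]],[0,[-20,0,4],[0,0,0]],[0,[-15,0,3],[0,0,0]],[0,[-10,0,2],[0,0,0]],[0,[-6,0,1.6],[0,0,0]],[0,[-1.9,0,0],[0,0,0]],[0,[0,0,0],[0,0,0]]]'
python3 -m handwheel '[[0,[0,10,0],[0,0,0]],[0,[0,18,0],[0,0,0]],[0,[0,24,0],[0,0,0]],[0,[0,26,0],[0,0,0]],[0,[0,26,0],[0,0,0]],[0,[0,20,0],[0,0,0]],[0,[0,14,0],[0,0,0]],[0,[0,6,0],[0,0,0]],[0,[0,0,0],[0,0,0]],[0,[0,0,0],[0,0,0]]]'
python3 - <<'E'
from h import *
for c in('wrist','side'): save(c,c[0]+'5.png')
a=cv2.imread('pics/s5.png');cv2.imwrite('pics/s5z.png',cv2.resize(a[100:220,180:330],None,fx=4,fy=4,interpolation=cv2.INTER_CUBIC))
E
python3 go.py 432.5 391 90
```

```text
time_s: 14.2
ee_pos: [433.7, 388.8, 282.9]
ee_rot: [-90.0, -0.0, -81.8]
force: [-1.0, -0.3, -2.6]
gripper_width: 38.5
time_s: 15.03
ee_pos: [434.0, 388.9, 139.3]
ee_rot: [-90.0, 0.0, -81.9]
force: [0.1, -0.1, -1.5]
gripper_width: 38.6
ee [434.5 389.5 140.3] [-89.9   0.1 -81.9] F [ 0.4 -0.2 -1.6] w 38.8 t 15.13 q [41. 22. 95.  0. 63. 33.]
tool shift [-1.7 50.3 -1.9]
```

View pics/w5.png

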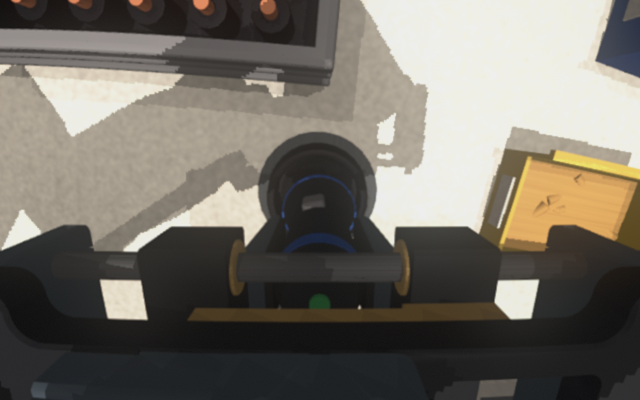

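View pics/s5z.png

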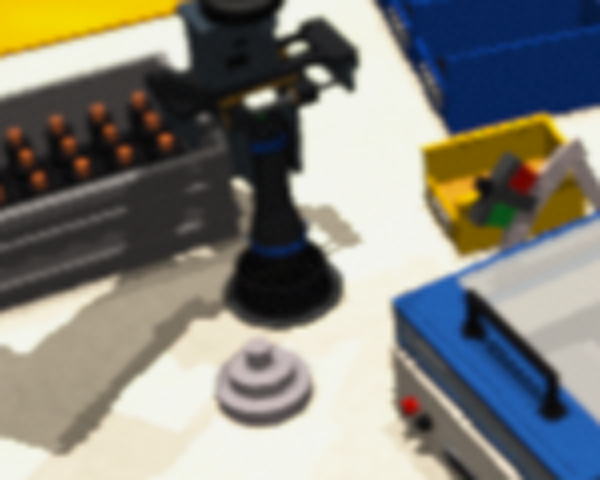

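Both views show the nose centred over the cup. Lowering with a small correction.

```bash
python3 -m handwheel '[[0,[-1.5,3,-1.5],[0,0,0]],[0,[0,7,0],[0,0,0]],[0,[0,8,0],[0,0,0]],[0,[0,8,0],[0,0,0]],[0,[0,7,0],[0,0,0]],[0,[0,6,0],[0,0,0]],[0,[0,4,0],[0,0,0]],[0,[0,3,0],[0,0,0]],[0,[0,1.5,0],[0,0,0]],[0,[0,0,0],[0,0,0]]]'
python3 -m handwheel '[[0,[0,1,0],[0,0,0]],[0,[0,0.5,0],[0,0,0]],[0,[0,0,0],[0,0,0]],[0,[0,0,0],[0,0,0]],[0,[0,0,0],[0,0,0]],[0,[0,0,0],[0,0,0]],[0,[0,0,0],[0,0,0]],[0,[0,0,0],[0,0,0]],[0,[0,0,0],[0,0,0]],[0,[0,0,0],[0,0,0]]]'
python3 go.py 432.5 391 90
```

```text
time_s: 15.97
ee_pos: [432.0, 390.4, 91.1]
ee_rot: [-90.0, -0.0, -81.8]
force: [-0.3, -0.9, -2.8]
gripper_width: 38.3
time_s: 16.8
ee_pos: [432.1, 390.5, 90.0]
ee_rot: [-90.0, 0.0, -81.8]
force: [0.1, 0.2, -2.3]
gripper_width: 38.6
ee [432.1 390.5  90. ] [-90.    0.  -81.8] F [ 0.1  0.2 -2.3] w 38.6 t 16.8 q [41. 25. 99.  0. 56. 33.]
tool shift [-0.4 -0.   0.5]
```

```bash
python3 -m handwheel '[[0,[0,0.5,0],[0,0,0]],[0,[0,0.5,0],[0,0,0]],[0,[0,0,0],[0,0,0]],[0,[0,0,0],[0,0,0]],[0,[0,0,0],[0,0,0]],[0,[0,0,0],[0,0,0]],[0,[0,0,0],[0,0,0]],[0,[0,0,0],[0,0,0]],[0,[0,0,0],[0,0,0]],[0,[0,0,0],[0,0,0]]]'
python3 -m handwheel '[[0.55,[0,0,0],[0,0,0]],[0.7,[0,0,0],[0,0,0]],[1,[0,0,0],[0,0,0]],[1,[0,0,0],[0,0,0]],[1,[0,0,0],[0,0,0]],[1,[0,0,0],[0,0,0]],[1,[0,0,0],[0,0,0]],[1,[0,0,0],[0,0,0]],[1,[0,0,0],[0,0,0]],[1,[0,0,0],[0,0,0]]]'
python3 -m handwheel '[[1,[0,-8,0],[0,0,0]],[1,[0,-16,0],[0,0,0]],[1,[0,-22,0],[0,0,0]],[1,[0,-25,0],[0,0,0]],[1,[0,-25,0],[0,0,0]],[1,[0,-25,0],[0,0,0]],[1,[0,-25,0],[0,0,0]],[1,[0,-22,0],[0,0,0]],[1,[0,-16,0],[0,0,0]],[1,[0,-9,0],[0,0,0]]]'
python3 - <<'E'
from h import *
s=env.state();save('wrist','w6.png');save('side','s6.png')
a=cv2.imread('pics/s6.png');cv2.imwrite('pics/s6z.png',cv2.resize(a[100:220,180:330],None,fx=4,fy=4,interpolation=cv2.INTER_CUBIC))
E
python3 go.py 444 28 284
```

```text
time_s: 17.63
ee_pos: [432.1, 390.6, 89.9]
ee_rot: [-90.0, 0.0, -81.8]
force: [-2.7, -1.7, 5.8]
gripper_width: 38.8
time_s: 18.47
ee_pos: [432.0, 390.5, 88.9]
ee_rot: [-90.0, 0.0, -81.8]
force: [-0.2, -0.5, 0.4]
gripper_width: 91.2
time_s: 19.3
ee_pos: [432.6, 390.9, 285.2]
ee_rot: [-89.8, 0.2, -81.8]
force: [0.1, -0.5, -1.2]
gripper_width: 90.8
ee [432.6 390.9 284. ] [-89.8   0.1 -81.8] F [ 0.3  0.1 -0. ] w 91.0 t 19.4 q [41. 17. 82.  0. 81. 33.]
tool shift [360.9  -1.  -40.1]
```

View pics/w6.png

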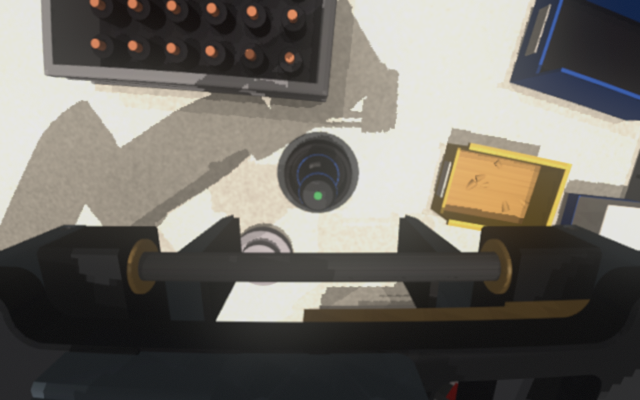

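View pics/s6z.png

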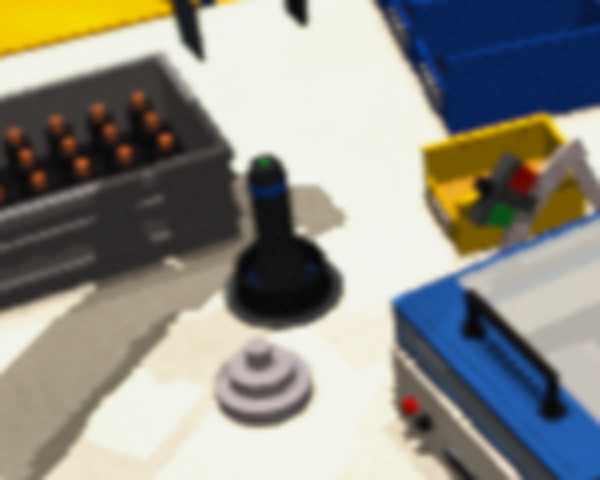

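The reader stands upright and free in its cup: the wrist view shows its tail at (318,196) and the side view agrees. Now to the handle, round the front.

```bash
python3 -m handwheel '[[1,[20,0,-4],[0,0,0]],[1,[30,0,-4.5],[0,0,0]],[1,[30,0,-4.5],[0,0,0]],[1,[30,0,-4.5],[0,0,0]],[1,[30,0,-4.5],[0,0,0]],[1,[30,0,-4.5],[0,0,0]],[1,[30,0,-4.5],[0,0,0]],[1,[30,0,-4.5],[0,0,0]],[1,[30,0,-4.5],[0,0,0]],[1,[27,0,-3.5],[0,0,0]]]'
python3 -m handwheel '[[1,[20,0,6],[0,0,0]],[1,[18,0,10],[0,0,0]],[1,[18,0,11],[0,0,0]],[1,[18,0,11],[0,0,0]],[1,[16,0,11],[0,0,0]],[1,[14,0,10],[0,0,0]],[1,[10,0,8],[0,0,0]],[1,[6,0,5],[0,0,0]],[1,[2,0,1.4],[0,0,0]],[1,[0,0,0],[0,0,0]]]'
python3 -m handwheel '[[1,[0,0,0],[0,0,0]],[1,[0,0,0],[0,0,0]],[1,[0,0,0],[0,0,0]],[1,[0,0,0],[0,0,0]],[1,[0,0,0],[0,0,0]],[1,[0,0,0],[0,0,0]],[1,[0,0,0],[0,0,0]],[1,[0,0,0],[0,0,0]],[1,[0,0,0],[0,0,0]],[1,[0,0,0],[0,0,0]]]'
python3 - <<'E'
from h import *
s=env.state();save('wrist','w7.png')
print(proj('wrist',[522,39,177],s),proj('wrist',[575,195,195],s))
E
python3 go.py 520 -10 284
```

```text
time_s: 20.23
ee_pos: [428.5, 98.4, 280.6]
ee_rot: [-90.2, -0.0, -81.8]
force: [0.0, -0.1, 0.4]
gripper_width: 91.7
time_s: 21.07
ee_pos: [519.5, -10.1, 281.3]
ee_rot: [-90.1, 0.0, -81.9]
force: [0.1, -0.1, -0.3]
gripper_width: 91.1
time_s: 21.9
ee_pos: [519.7, -10.2, 281.9]
ee_rot: [-90.0, 0.0, -81.8]
force: [-0.7, 1.1, -0.2]
gripper_width: 91.2
[328.90630215 147.69381852] [431.69087842 -49.58545028]
ee [519.7 -10.2 281.9] [-90.    0.  -81.8] F [-0.5  0.1 -1.3] w 91.0 t 21.95 q [ -2.  11.  90.   0.  79. -11.]
tool shift [-0.1 -2.1  0.3]
```

View pics/w7.png

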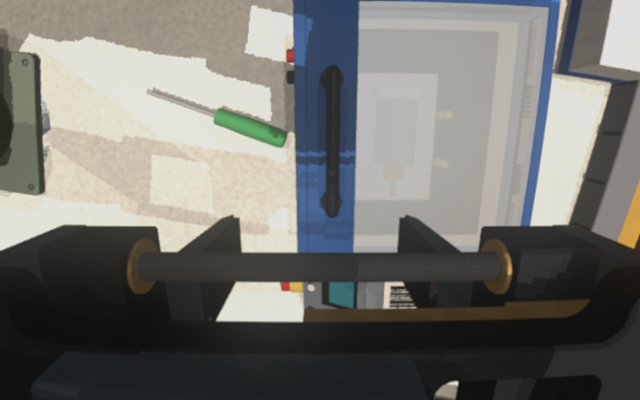

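```bash
python3 - <<'E'
from h import *
a=cv2.imread('pics/w7.png');cv2.imwrite('pics/w7z.png',cv2.resize(a[55:225,270:400],None,fx=3.5,fy=3.5,interpolation=cv2.INTER_CUBIC))
for p in ((334,78),(332.5,205),(333,141)):print(at_z('wrist',p,177).round(1))
E
```

```text
[517.7  96.7 177. ]
[532.9 -11.5 177. ]
[524.7  45.2 177. ]
```

View pics/w7z.png

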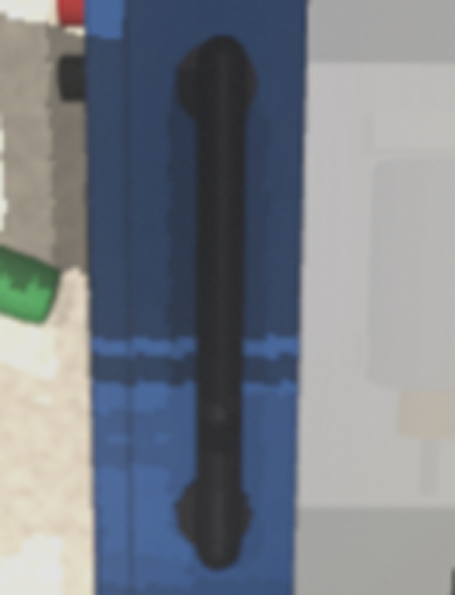

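The bar's centreline runs along column 333 over rows 66–217, so its middle is at about (524.5, 42) and its yaw at about 8°. Before grasping I'll look at the left flank obliquely with the wrist camera, to measure the angle between needle and green block.

```bash
python3 -m handwheel '[[1,[-10,-12,-2],[0,0,0]],[1,[-24,-12,-3.2],[0,0,0]],[1,[-30,-12,-3.4],[0,0,0]],[1,[-32,-12,-3.4],[0,0,0]],[1,[-32,-10,-3.4],[0,0,0]],[1,[-32,0,-3.4],[0,0,0]],[1,[-32,0,-3.4],[0,0,0]],[1,[-32,0,-3.4],[0,0,0]],[1,[-26,0,-3],[0,0,0]],[1,[-18,0,-1],[0,0,0]]]'
python3 -m handwheel '[[1,[-8,0,10],[0,0,-6.5]],[1,[-6,0,20],[0,0,-6.5]],[1,[-6,0,20],[0,0,-6.5]],[1,[-6,0,20],[0,0,-6.5]],[1,[-6,0,20],[0,0,-6.5]],[1,[-5,0,20],[0,0,-6.5]],[1,[0,0,20],[0,0,0]],[1,[0,0,15],[0,0,0]],[1,[0,0,10],[0,0,0]],[1,[0,0,5],[0,0,0]]]'
python3 go.py
python3 - <<'E'
from h import *
print(cam_pose('wrist')[0].round(2), proj('wrist',[578,195,190]))
s=env.state();save('wrist','w8.png')
E
```

```text
time_s: 22.78
ee_pos: [451.4, 253.2, 340.0]
ee_rot: [-90.0, 0.1, -81.7]
force: [-0.2, -0.2, -0.6]
gripper_width: 91.5
time_s: 23.62
ee_pos: [607.0, 308.8, 329.2]
ee_rot: [-90.1, -39.0, -81.8]
force: [-0.1, 0.2, -0.0]
gripper_width: 91.3
ee [607.  308.8 329.2] [-90.1 -39.  -81.8] F [-0.1  0.2 -0. ] w 91.3 t 23.62 q [ 41.  37.  52. -34. 110.  26.]
[[ 9.9000e-01  9.0000e-02  1.1000e-01  5.8484e+02]
 [ 1.4000e-01 -6.0000e-01 -7.9000e-01  4.6717e+02]
 [-0.0000e+00  8.0000e-01 -6.0000e-01  4.1934e+02]
 [ 0.0000e+00  0.0000e+00  0.0000e+00  1.0000e+00]] [278.93182525 183.69772724]
```

View pics/w8.png

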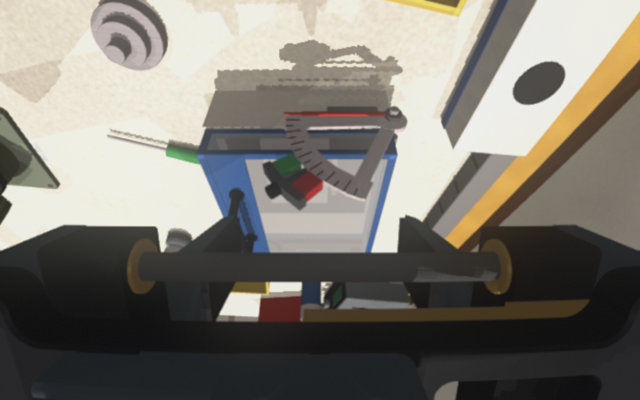

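The needle runs from the pivot at (395,118) to its tip at (285,113). The green block is near (287,167) and the red one near (307,187); the view is inverted. I'll take a settled frame and zoom.

```bash
python3 - <<'E'
from h import *
import json
s=env.state();im=save('wrist','w9.png');print(np.round(s['ee_pos'],1),np.round(s['ee_rot'],2))
json.dump({k:np.array(s[k]).tolist() for k in('ee_pos','ee_rot')},open('s9.json','w'))
for n in('needle_tip','flag_mark'):
  for d in env.masks_of('wrist',n)[:2]: print(n,round(d['p'],2),np.round(d['location'],1),d['region'].sum())
a=cv2.imread('pics/w9.png');cv2.imwrite('pics/w9z.png',cv2.resize(a[90:220,255:415],None,fx=4.5,fy=4.5,interpolation=cv2.INTER_CUBIC))
E
```

```text
[607.2 308.5 329.4] [-90.02 -39.01 -81.85]
needle_tip 0.87 [285.6 201.1] 16989
flag_mark 0.89 [291.8 179.5] 1958
flag_mark 0.3 [284.1 197.4] 16423
```

View pics/w9z.png

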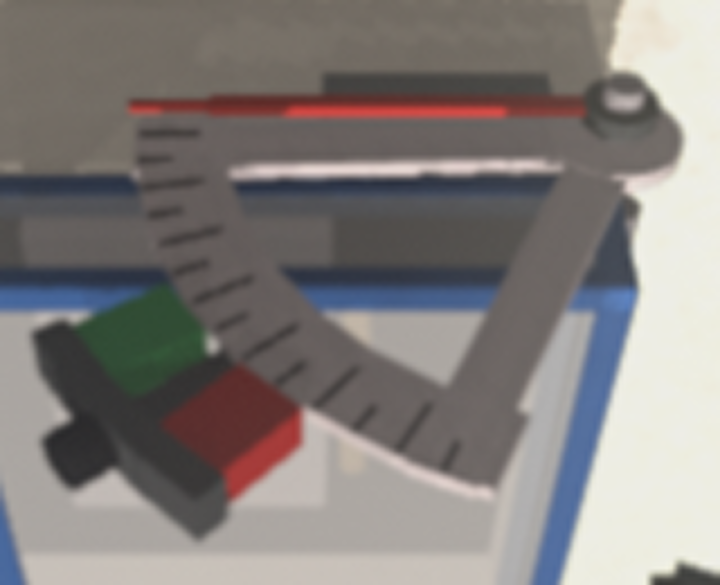

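```bash
cat > an.py <<'E'
from h import *
import json
s=json.load(open('s9.json'))
y=np.radians(8.1);X=np.array([np.cos(y),np.sin(y),0]);Y=np.array([-np.sin(y),np.cos(y),0])
H=np.array([524.3,41,87])+215*X
print('hinge',H)
z=lambda p:(255+(p[0]+.5)/4.5-.5,90+(p[1]+.5)/4.5-.5)
def pl(p,w):
    o,v=ray('wrist',z(p),s); t=(w-(o-H)@Y)/(v@Y); P=o+t*v-H
    return np.array([P@X,P[2]])
ticks=[(141,133),(142,186),(162,246),(195,301),(245,357),(318,405),(400,447)]
for w in (138,142,146,150,154,158):
    out=[]
    print('w',w,'pivot',pl((622,103),w).round(1))
    for n,p in [('tip',(131,106)),('gmid',(191,317)),('ga',(175,289)),('gb',(208,346)),('ra',(235,367)),('rb',(300,408))]+[('t%d'%(10*i),t) for i,t in enumerate(ticks)]:
        q=pl(p,w);out.append(f"{n}: r{np.hypot(*q):.0f} a{np.degrees(np.arctan2(q[1],-q[0])):.1f}")
    print('   '.join(out))
E
python3 an.py
```

```text
hinge [737.15508641  71.29376487  87.        ]
w 138 pivot [ 10.5 -35.9]
tip: r149 a-13.2   gmid: r135 a26.0   ga: r136 a20.9   gb: r136 a31.0   ra: r134 a35.5   rb: r130 a45.1   t0: r142 a-8.2   t10: r139 a1.9   t20: r135 a13.2   t30: r132 a23.7   t40: r130 a34.8   t50: r126 a46.2   t60: r125 a57.6
w 142 pivot [  8.9 -30.5]
tip: r147 a-11.2   gmid: r137 a27.5   ga: r137 a22.6   gb: r138 a32.5   ra: r136 a36.8   rb: r133 a46.1   t0: r141 a-6.2   t10: r138 a3.9   t20: r135 a15.1   t30: r133 a25.4   t40: r132 a36.2   t50: r129 a47.3   t60: r128 a58.3
w 146 pivot [  7.4 -25.2]
tip: r145 a-9.2   gmid: r138 a29.1   ga: r138 a24.3   gb: r140 a33.9   ra: r138 a38.1   rb: r135 a47.1   t0: r140 a-4.1   t10: r138 a5.9   t20: r136 a16.9   t30: r135 a27.0   t40: r134 a37.6   t50: r132 a48.3   t60: r131 a58.9
w 150 pivot [  5.9 -19.8]
tip: r144 a-7.1   gmid: r140 a30.6   ga: r139 a25.9   gb: r142 a35.2   ra: r140 a39.3   rb: r138 a48.1   t0: r139 a-2.0   t10: r138 a7.9   t20: r137 a18.7   t30: r136 a28.6   t40: r136 a38.9   t50: r134 a49.2   t60: r134 a59.5
w 154 pivot [  4.4 -14.5]
tip: r142 a-5.0   gmid: r142 a32.0   ga: r141 a27.5   gb: r144 a36.5   ra: r143 a40.5   rb: r141 a49.0   t0: r138 a0.1   t10: r138 a9.9   t20: r138 a20.5   t30: r138 a30.2   t40: r139 a40.1   t50: r137 a50.2   t60: r137 a60.0
w 158 pivot [ 2.8 -9.1]
tip: r141 a-2.9   gmid: r144 a33.5   ga: r142 a29.0   gb: r146 a37.8   ra: r145 a41.7   rb: r143 a50.0   t0: r137 a2.2   t10: r138 a11.9   t20: r139 a22.3   t30: r140 a31.7   t40: r141 a41.3   t50: r140 a51.1   t60: r140 a60.6
```

At w=154 mm the tick ends come out at constant r=138 and at 0, 10, …, 60°, so the calibration is good. The needle sits at about 0° when shut. I'll refine the block corners.

```bash
python3 - <<'E'
import cv2
a=cv2.imread('pics/w9.png');b=cv2.resize(a[145:205,258:328],None,fx=10,fy=10,interpolation=cv2.INTER_LANCZOS4);cv2.imwrite('pics/w9y.png',cv2.convertScaleAbs(b,alpha=1.6,beta=10)[:600])
E
```

```text
(no output)
```

View pics/w9y.png

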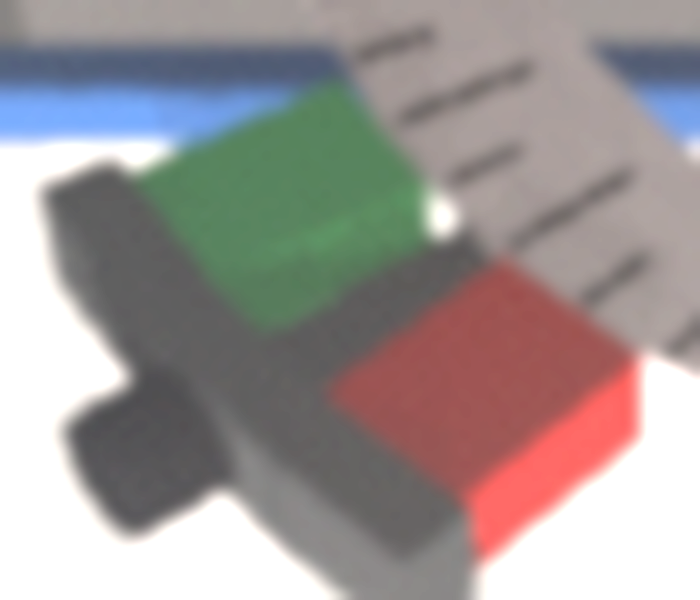

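```bash
cat >> an.py <<'E'
print('----')
z=lambda p:(258+(p[0]+.5)/10-.5,145+(p[1]+.5)/10-.5)
for w in (144,148,150,152,154,158,163):
    print(w,[(n,[round(float(np.hypot(*q)),1),round(float(np.degrees(np.arctan2(q[1],-q[0]))),1)]) for n,p in (('g0',(343,77)),('g1',(425,180)),('r0',(508,262)),('r1',(637,358))) for q in [pl(p,w)]])
E
python3 an.py | sed -n '/----/,$p'
```

```text
----
144 [('g0', [138.2, 22.0]), ('g1', [136.3, 30.6]), ('r0', [135.4, 37.7]), ('r1', [134.2, 46.7])]
148 [('g0', [139.3, 23.7]), ('g1', [138.1, 32.1]), ('r0', [137.5, 39.0]), ('r1', [136.8, 47.6])]
150 [('g0', [140.0, 24.5]), ('g1', [139.0, 32.8]), ('r0', [138.7, 39.6]), ('r1', [138.1, 48.1])]
152 [('g0', [140.6, 25.3]), ('g1', [139.9, 33.5]), ('r0', [139.8, 40.2]), ('r1', [139.5, 48.6])]
154 [('g0', [141.3, 26.1]), ('g1', [140.9, 34.2]), ('r0', [140.9, 40.8]), ('r1', [140.8, 49.1])]
158 [('g0', [142.7, 27.7]), ('g1', [142.9, 35.6]), ('r0', [143.2, 42.0]), ('r1', [143.5, 50.0])]
163 [('g0', [144.7, 29.7]), ('g1', [145.4, 37.2]), ('r0', [146.2, 43.4]), ('r1', [146.9, 51.0])]
```

The inner edges fit r=140 at w≈152. There the green spans 25.4–33.6° and the red starts at 40.3°. The target is about 30° (0.52 rad), from both block edges, and it's within the allowed 0.42–0.75. Returning to the handle.

```bash
python3 -m handwheel '[[1,[0,0,-8],[0,0,0]],[1,[0,0,-16],[0,0,0]],[1,[0,0,-20],[0,0,6.5]],[1,[0,0,-20],[0,0,6.5]],[1,[0,0,-20],[0,0,6.5]],[1,[0,0,-20],[0,0,6.5]],[1,[0,0,-20],[0,0,6.5]],[1,[0,0,-20],[0,0,6.5]],[1,[0,0,-12],[0,0,0]],[1,[0,0,-4],[0,0,0]]]'
python3 -m handwheel '[[1,[10,0,0],[0,0,0]],[1,[20,0,2],[0,0,0]],[1,[30,0,4],[0,0,0]],[1,[34,0,6],[0,0,0]],[1,[34,4,6],[0,0,0]],[1,[34,10,6],[0,0,0]],[1,[34,12,6],[0,0,0]],[1,[28,14,5],[0,0,0]],[1,[20,12,3],[0,0,0]],[1,[9,6,1],[0,0,0]]]'
python3 go.py 524.3 41 200
python3 -m handwheel '[[1,[0,0,0],[0,0,0]],[1,[0,0,0],[0,0,0]],[1,[0,0,0],[0,0,0]],[1,[0,0,0],[0,0,0]],[1,[0,0,0],[0,0,0]],[1,[0,0,0],[0,0,0]],[1,[0,0,0],[0,0,0]],[1,[0,0,0],[0,0,0]],[1,[0,0,0],[0,0,0]],[1,[0,0,0],[0,0,0]]]'
python3 go.py 524.3 41 158
python3 -c "
from h import *
save('wrist','w10.png');print(proj('wrist',[524.3,41,177]))"
```

```text
time_s: 24.65
ee_pos: [444.9, 283.8, 332.3]
ee_rot: [-89.9, -0.0, -81.9]
force: [-0.1, 0.7, 0.5]
gripper_width: 91.4
time_s: 25.48
ee_pos: [522.7, 38.6, 269.9]
ee_rot: [-90.2, -0.1, -81.9]
force: [-0.3, -0.1, 0.2]
gripper_width: 91.2
ee [522.7  38.6 269.9] [-90.2  -0.1 -81.9] F [-0.3 -0.1  0.2] w 91.2 t 25.48 q [ 3. 12. 90. -0. 78. -5.]
tool shift [-2.2 69.9  2.3]
time_s: 26.32
ee_pos: [521.8, 40.8, 272.7]
ee_rot: [-90.0, 0.0, -81.8]
force: [0.3, -0.2, -0.0]
gripper_width: 91.1
ee [521.8  40.8 272.7] [-90.    0.  -81.8] F [ 0.3 -0.2 -0. ] w 91.1 t 26.32 q [ 3. 12. 90.  0. 78. -5.]
tool shift [1.000e-01 1.147e+02 2.400e+00]
[321.11470469 204.19549488]
```

View pics/w10.png

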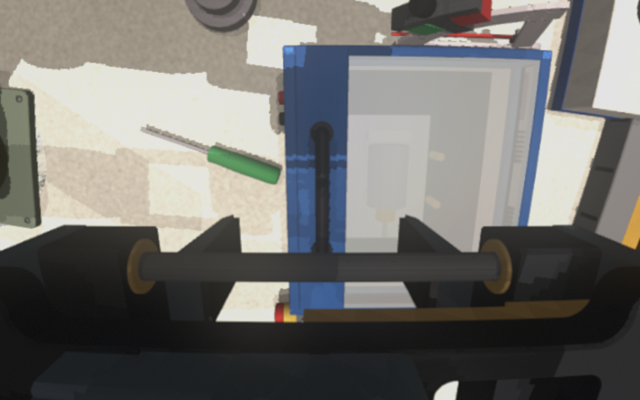

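The bar is at column 321, matching its projection (321,204), between the fingers. Descending 115 mm.

```bash
python3 -m handwheel '[[1,[0,6,2.4],[0,0,0]],[1,[0,14,0],[0,0,0]],[1,[0,16,0],[0,0,0]],[1,[0,16,0],[0,0,0]],[1,[0,16,0],[0,0,0]],[1,[0,16,0],[0,0,0]],[1,[0,14,0],[0,0,0]],[1,[0,10,0],[0,0,0]],[1,[0,5,0],[0,0,0]],[1,[0,1.5,0],[0,0,0]]]' 45
python3 -m handwheel '[[0.6,[0,0,0],[0,0,0]],[0.4,[0,0,0],[0,0,0]],[0.25,[0,0,0],[0,0,0]],[0,[0,0,0],[0,0,0]],[0,[0,0,0],[0,0,0]],[0,[0,0,0],[0,0,0]],[0,[0,0,0],[0,0,0]],[0,[0,0,0],[0,0,0]],[0,[0,0,0],[0,0,0]],[0,[0,0,0],[0,0,0]]]' 45
python3 go.py
```

```text
time_s: 27.2
ee_pos: [523.9, 41.1, 157.1]
ee_rot: [-90.1, 0.0, -81.8]
force: [0.5, -0.4, -0.3]
gripper_width: 91.1
time_s: 28.03
ee_pos: [524.2, 41.1, 158.1]
ee_rot: [-90.0, 0.0, -81.8]
force: [-0.3, -0.1, -0.8]
gripper_width: 27.3
ee [524.2  41.1 158.1] [-90.    0.  -81.8] F [-0.3 -0.1 -0.8] w 27.3 t 28.03 q [  3.  16. 101.   0.  63.  -5.]
```

Still closing; wait.

```bash
python3 -m handwheel '[[0,[0,0,0],[0,0,0]],[0,[0,0,0],[0,0,0]],[0,[0,0,0],[0,0,0]],[0,[0,0,0],[0,0,0]],[0,[0,0,0],[0,0,0]],[0,[0,0,0],[0,0,0]],[0,[0,0,0],[0,0,0]],[0,[0,0,0],[0,0,0]],[0,[0,0,0],[0,0,0]],[0,[0,0,0],[0,0,0]]]' 45
python3 go.py
python3 - <<'E'
from h import *
a0=np.degrees(np.arctan2(90,215));p=np.array([0,0.])
for k in range(0,31,3):
    a=np.radians(a0+k);q=np.array([215-233.08*np.cos(a),233.08*np.sin(a)-90]);print(k,q.round(1),(q-p).round(1));p=q
E
```

```text
time_s: 28.87
ee_pos: [524.2, 41.1, 158.1]
ee_rot: [-90.0, 0.0, -81.8]
force: [-1.0, -0.4, -0.3]
gripper_width: 11.0
ee [524.2  41.1 158.1] [-90.    0.  -81.8] F [-1.  -0.4 -0.3] w 11.0 t 28.87 q [  3.  16. 101.   0.  63.  -5.]
0 [-0.  0.] [-0.  0.]
3 [ 5.  11.1] [ 5.  11.1]
6 [10.6 22. ] [ 5.6 10.9]
9 [16.7 32.5] [ 6.1 10.5]
12 [23.4 42.7] [ 6.7 10.2]
15 [30.6 52.6] [7.2 9.8]
18 [38.3 62. ] [7.7 9.5]
21 [46.5 71.1] [8.2 9. ]
24 [55.2 79.7] [8.7 8.6]
27 [64.3 87.8] [9.1 8.1]
30 [73.8 95.4] [9.5 7.6]
```

Gripped at 11 mm on the 12 mm bar. Lifting along the arc to about 15°.

```bash
python3 -m handwheel '[[0,[0,-5.5,2.4],[0,0,0]],[0,[0,-5.5,2.6],[0,0,0]],[0,[0,-5.5,2.8],[0,0,0]],[0,[0,-5.4,2.9],[0,0,0]],[0,[0,-5.3,3],[0,0,0]],[0,[0,-5.2,3.1],[0,0,0]],[0,[0,-5.1,3.2],[0,0,0]],[0,[0,-5.1,3.4],[0,0,0]],[0,[0,-5,3.5],[0,0,0]],[0,[0,-4.9,3.7],[0,0,0]]]' 50
python3 go.py
python3 - <<'E'
from h import *
for c in('side','wrist'):save(c,c[0]+'11.png')
a=cv2.imread('pics/s11.png');cv2.imwrite('pics/s11z.png',cv2.resize(a[100:260,230:420],None,fx=3.7,fy=3.7,interpolation=cv2.INTER_CUBIC))
E
```

```text
time_s: 29.7
ee_pos: [553.6, 45.3, 211.1]
ee_rot: [-90.2, 0.0, -81.8]
force: [-5.9, -1.2, -5.3]
gripper_width: 10.9
ee [553.6  45.3 211.1] [-90.2   0.  -81.8] F [-5.9 -1.2 -5.3] w 10.9 t 29.7 q [ 3. 17. 92. -0. 71. -5.]
```

View pics/s11z.png

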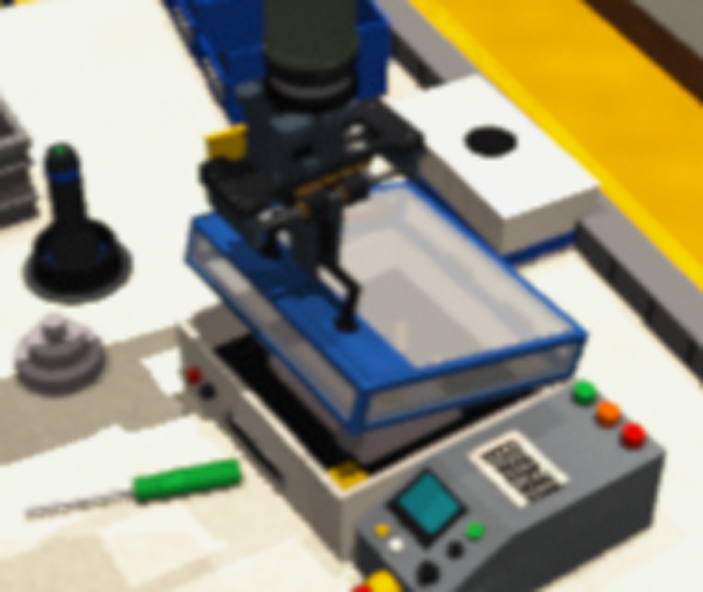

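View pics/w11.png

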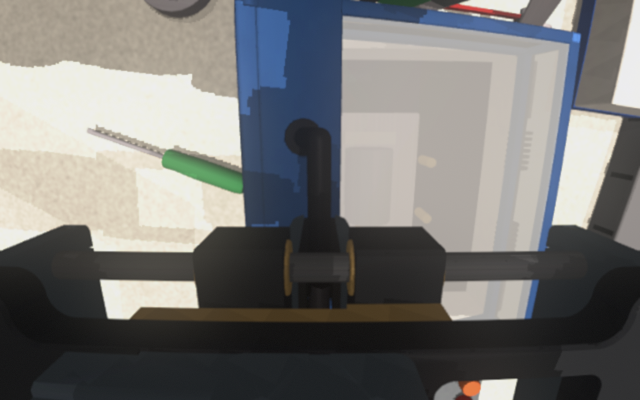

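The side view shows the hood open with the bar between the fingers. Continuing to about 26°.

```bash
python3 -m handwheel '[[0,[0,-4.9,3.6],[0,0,0]],[0,[0,-4.8,3.8],[0,0,0]],[0,[0,-4.7,3.9],[0,0,0]],[0,[0,-4.6,4],[0,0,0]],[0,[0,-4.5,4.1],[0,0,0]],[0,[0,-4.4,4.3],[0,0,0]],[0,[0,-3,3.1],[0,0,0]],[0,[0,-1.8,1.9],[0,0,0]],[0,[0,0,0],[0,0,0]],[0,[0,0,0],[0,0,0]]]' 50
python3 go.py
python3 - <<'E'
from h import *
for c in('side','wrist','top'):save(c,c[0]+'12.png')
s=env.state();p=np.array(s['ee_pos'])+[0,0,19];H=np.array([737.2,71.3,87]);y=np.radians(8.1);d=p-H;x=d@[np.cos(y),np.sin(y),0]
print('r',np.hypot(x,d[2]),'cover',np.degrees(np.arctan2(d[2],-x))-22.71)
a=cv2.imread('pics/s12.png');cv2.imwrite('pics/s12z.png',cv2.resize(a[100:260,230:420],None,fx=4,fy=3.7,interpolation=cv2.INTER_CUBIC))
a=cv2.imread('pics/t12.png');cv2.imwrite('pics/t12z.png',cv2.resize(a[95:235,190:400],None,fx=3.7,fy=3.7,interpolation=cv2.INTER_CUBIC))
E
```

```text
time_s: 30.63
ee_pos: [582.9, 49.6, 244.2]
ee_rot: [-90.0, 0.0, -81.8]
force: [-5.3, -0.9, -3.0]
gripper_width: 10.9
ee [582.9  49.6 244.2] [-90.    0.  -81.8] F [-5.3 -0.9 -3. ] w 10.9 t 30.63 q [ 4. 18. 85.  0. 76. -4.]
r 235.24963132565784 cover 25.7856588408846
```

View pics/s12z.png

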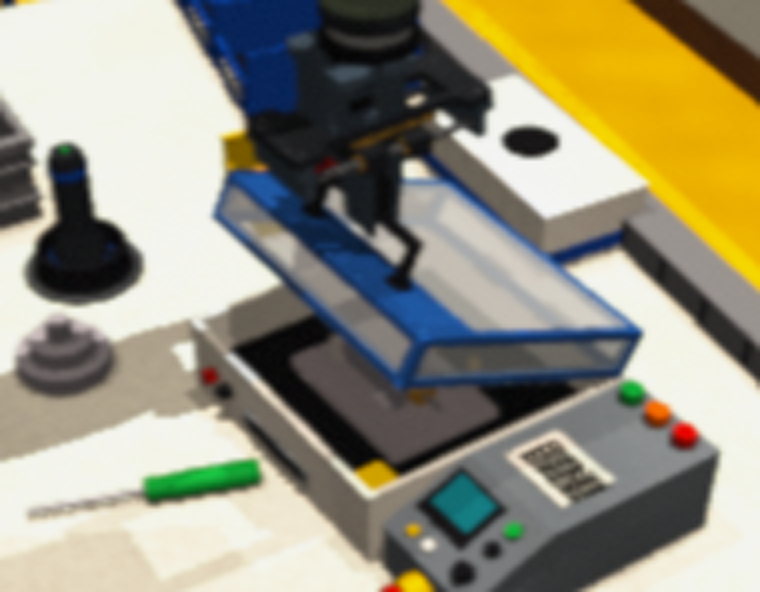

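View pics/t12z.png

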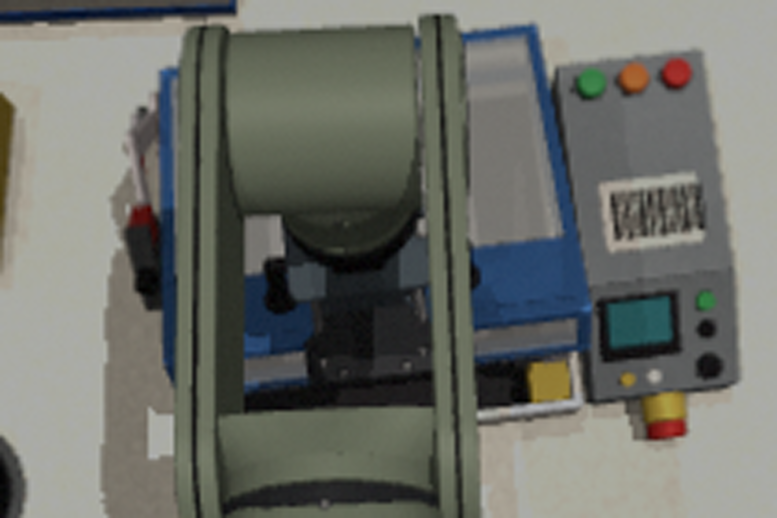

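View pics/w12.png

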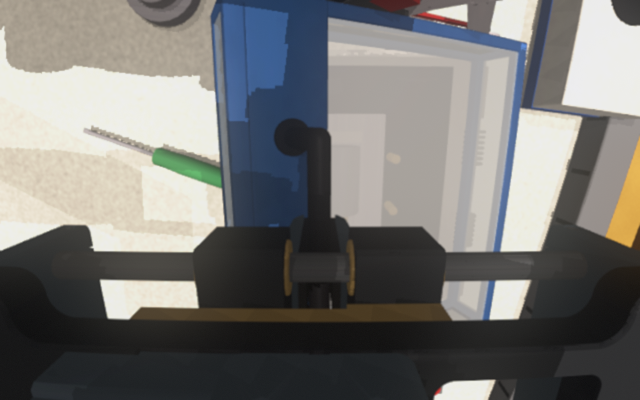

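The tip isn't in view from here. The arm geometry says 25.8°. I'll cross-check by rotating hood corners seen shut in the side camera.

```bash
python3 - <<'E'
from h import *
H=np.array([737.2,71.3,87]);y=np.radians(8.1);X=np.array([np.cos(y),np.sin(y),0]);Y=np.array([-np.sin(y),np.cos(y),0])
sz=lambda x,y:(225+(x+.5)/3.7-.5,125+(y+.5)/3.7-.5)
s12=lambda x,y:np.array((230+(x+.5)/4-.5,100+(y+.5)/3.7-.5))
def rot(P,c):
    d=P-H;x,yy,z=d@X,d@Y,d[2];a=np.radians(c)
    return H+X*(x*np.cos(a)+z*np.sin(a))+Y*yy+np.array([0,0,-x*np.sin(a)+z*np.cos(a)])
for n,p0,p1 in (('frTop',(366,362),(415,340)),('rearTopR',(594,243),(637,334)),('foot R',(346,286),(400,284)),('frTopL',(200,187),(233,174))):
    P=at_z('side',sz(*p0),137);print(n,P.round(1),'seen',s12(*p1).round(1))
    print('  ',[(c,proj('side',rot(P,c)).round(1).tolist()) for c in (22,24,26,28,30)])
E
```

```text
frTop [ 512.6 -104.   137. ] seen [333.4 191.5]
   [(22, [333.8, 196.2]), (24, [335.2, 193.8]), (26, [336.7, 191.3]), (28, [338.3, 188.8]), (30, [339.9, 186.3])]
rearTopR [757.9 -61.7 137. ] seen [388.9 189.9]
   [(22, [389.4, 189.2]), (24, [389.7, 189.2]), (26, [390.1, 189.2]), (28, [390.4, 189.2]), (30, [390.7, 189.2])]
foot R [537.2 -14.4 137. ] seen [329.6 176.4]
   [(22, [327.0, 180.0]), (24, [328.2, 178.0]), (26, [329.4, 176.0]), (28, [330.7, 174.0]), (30, [332.1, 172.0])]
frTopL [473.9 166.1 137. ] seen [287.9 146.7]
   [(22, [286.3, 150.4]), (24, [287.5, 148.1]), (26, [288.7, 145.9]), (28, [290.0, 143.6]), (30, [291.4, 141.3])]
```

The corner and handle-foot checks agree at 25–26°. Raising the last 4° to 30°, slowly.

```bash
python3 -m handwheel '[[0,[0,-0.8,1],[0,0,0]],[0,[0,-1.4,1.8],[0,0,0]],[0,[0,-1.6,2.2],[0,0,0]],[0,[0,-1.6,2.3],[0,0,0]],[0,[0,-1.6,2.3],[0,0,0]],[0,[0,-1.3,1.9],[0,0,0]],[0,[0,-1,1.4],[0,0,0]],[0,[0,-0.5,0.8],[0,0,0]],[0,[0,0,0],[0,0,0]],[0,[0,0,0],[0,0,0]]]' 50
python3 -m handwheel '[[0,[0,0,0],[0,0,0]],[0,[0,0,0],[0,0,0]],[0,[0,0,0],[0,0,0]],[0,[0,0,0],[0,0,0]],[0,[0,0,0],[0,0,0]],[0,[0,0,0],[0,0,0]],[0,[0,0,0],[0,0,0]],[0,[0,0,0],[0,0,0]],[0,[0,0,0],[0,0,0]],[0,[0,0,0],[0,0,0]]]' 50
python3 go.py
python3 - <<'E'
from h import *
for c in('side','wrist'):save(c,c[0]+'13.png')
s=env.state();p=np.array(s['ee_pos'])+[0,0,19];H=np.array([737.2,71.3,87]);y=np.radians(8.1);X=np.array([np.cos(y),np.sin(y),0]);Y=np.array([-np.sin(y),np.cos(y),0]);d=p-H;x=d@X
print('r',np.hypot(x,d[2]),'cover',np.degrees(np.arctan2(d[2],-x))-22.71)
for r,a in ((140,29.9),(140,0)):
    a=np.radians(a);print('wrist px',proj('wrist',H-X*r*np.cos(a)+[0,0,r*np.sin(a)]+152*Y,s))
a=cv2.imread('pics/s13.png');cv2.imwrite('pics/s13z.png',cv2.resize(a[100:260,230:420],None,fx=4,fy=3.7,interpolation=cv2.INTER_CUBIC))
a=cv2.imread('pics/w13.png');cv2.imwrite('pics/w13z.png',cv2.resize(a[:100,300:520],None,fx=3.6,fy=3.6,interpolation=cv2.INTER_CUBIC))
E
```

```text
time_s: 31.62
ee_pos: [595.0, 51.3, 254.8]
ee_rot: [-90.1, 0.0, -81.8]
force: [-10.3, -0.9, -0.2]
gripper_width: 10.9
time_s: 32.45
ee_pos: [595.0, 51.3, 254.8]
ee_rot: [-90.1, 0.0, -81.8]
force: [-9.1, -1.8, 0.8]
gripper_width: 10.7
ee [595.   51.3 254.8] [-90.1   0.  -81.8] F [-9.1 -1.8  0.8] w 10.7 t 32.45 q [ 4. 19. 82. -0. 79. -4.]
r 235.6065141531861 cover 29.732995923953055
wrist px [346.96201202  16.21837051]
wrist px [322.47620859  39.58563586]
```

View pics/s13z.png

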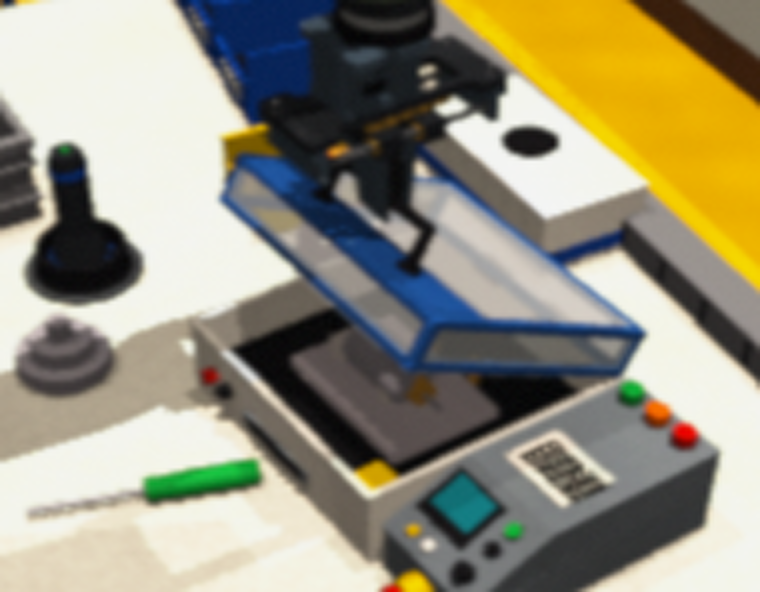

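View pics/w13z.png

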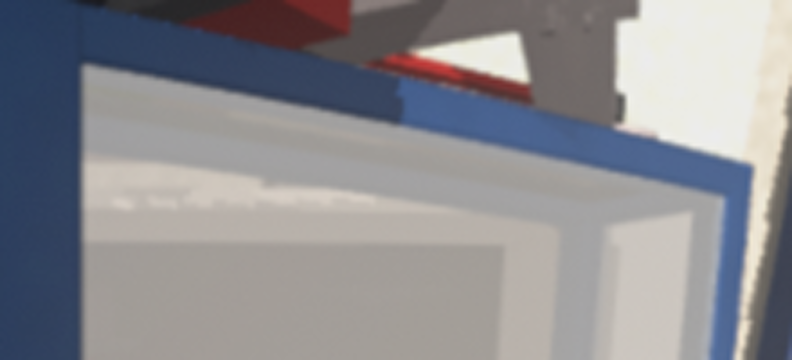

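The needle shows here as a red strip through the quadrant's opening, from about (405,17) to (447,27). I'll check it against the predicted needle line.

```bash
python3 - <<'E'
from h import *
s=env.state();H=np.array([737.2,71.3,87]);y=np.radians(8.1);X=np.array([np.cos(y),np.sin(y),0]);Y=np.array([-np.sin(y),np.cos(y),0])
for w in(158,163,166):
  for c in(24,27,30,33,36):
    a=np.radians(c);L=np.array([proj('wrist',H-X*r*np.cos(a)+[0,0,r*np.sin(a)]+w*Y,s) for r in np.linspace(0,140,60)])
    print(w,c,'row at col 410,425,440:',np.interp([410,425,440],L[::-1,0] if L[0,0]>L[-1,0] else L[:,0],L[::-1,1] if L[0,0]>L[-1,0] else L[:,1]).round(1))
im=cv2.imread('pics/w13.png').astype(int)
for col in(410,425,440):
    r=[k for k in range(5,45) if im[k,col,2]-im[k,col,1]>50]; print(col,r)
E
```

```text
158 24 row at col 410,425,440: [25.9 28.6 31.4]
158 27 row at col 410,425,440: [24.4 27.5 30.8]
158 30 row at col 410,425,440: [22.6 26.3 30.1]
158 33 row at col 410,425,440: [20.6 24.9 29.2]
158 36 row at col 410,425,440: [18.3 23.2 28.3]
163 24 row at col 410,425,440: [20.1 22.9 25.9]
163 27 row at col 410,425,440: [18.4 21.8 25.2]
163 30 row at col 410,425,440: [16.6 20.5 24.4]
163 33 row at col 410,425,440: [14.5 19.  23.5]
163 36 row at col 410,425,440: [12.  17.2 22.5]
166 24 row at col 410,425,440: [16.5 19.5 22.5]
166 27 row at col 410,425,440: [14.9 18.3 21.8]
166 30 row at col 410,425,440: [12.9 16.9 21. ]
166 33 row at col 410,425,440: [10.7 15.4 20.1]
166 36 row at col 410,425,440: [ 8.1 13.5 19. ]
410 [15, 16, 17, 18]
425 [18, 19, 20, 21, 22]
440 [23, 24]
```

The needle rows seen (16.5, 20, 23.5–24) match the 30° prediction at w=163 (16.6, 20.5, 24.4). The hood is at rest and the reader is upright in its cup. Handing in.

```bash
python3 -c "
from h import *
print(env.job_done())"; python3 go.py
```

```text
the job is handed in; nothing more can be done
None
the job is handed in; nothing more can be done
```

The guard check is done and handed in at about 32.5 s, with the gripper still holding the hood by its handle. The job gives no verdict, so the results below are my own measurements.

- **Logging:** I held the reader upright and still about 100 mm above the label for about 1.8 s. Three position estimates put its axis within about 4 mm of the label's centre.
- **Reader back in cup:** I set it down and released it. The wrist and side pictures afterwards showed it upright, and the last side picture still did.
- **Hood:** I measured the flag's green mark at about 29.9° (0.52 rad). Its two edges gave 29.5° and 30.5°. The hood is held at rest with the bar between the fingers, which are 10.7 mm apart and gripping at 50 N.
- **Hood angle:** The arm's position gives 29.7°. The needle line in the wrist picture fits about 30°. One step earlier, at about 26°, hood corners in the side picture also agreed with the arm.

**Imperfect checks:**
- The needle tip itself could not be seen while holding the hood, so the pointing is inferred from its shaft and the geometry.
- The handle's radius came out about 2.5 mm long (235.6 mm against 233 mm), with a steady sideways force of about 9 N. My hinge estimate is probably off by a few mm.
- I did not measure the bystanders or the index flag again at the end. Nothing in the pictures looked touched.

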